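# Lock the coupling hubs and close their carton

## Robot

A 6-joint arm with a two-finger parallel gripper is mounted at the origin on a cart in front of the work surface, level with it; the furniture and walls round the work are solid. World frame = base frame: x ahead of the robot, y to its left, z up, the work surface at z = 0. Lengths are in mm, angles in rad, forces in N, time in s.
With the tool pointing down it reaches from about 350 to 975 mm from the base axis. Payload 4.9 kg.
Tool frame: the origin (TCP) lies between the finger pads; the fingertips stand 19 mm ahead of it and the grasp point (between the pads) is the TCP (ctrl.tip_reach is the distance from the TCP to the fingertips, in mm); z points along the fingers, y is the direction in which the jaws open and shut (so a half turn about z gives the same grasp; the last joint's range is limited). The gripper opens to 85 mm and grips with 20 to 120 N. Pads are 22 mm wide; open, the fingers measure 114 mm over their backs; the gripper's body (76 mm by 85 mm) begins 54 mm behind the grasp point. The pads swing forward as they close: fully open they stand 13 mm farther back than shut.
Start: joints at [-1.372, 0.053, 1.613, -0, 1.476, -0.119], TCP at [195.293, -593.685, 250.304] pointing down, gripper open.
Joint ranges: [-3.01, 3.01], [-1.01, 2.22], [0.06, 2.58], [-1.02, 4.17], [0.09, 2.62], [-3.14, 3.14]. Speed limits (rad/s): [2.57, 2.57, 3.14, 3.14, 3.14, 3.14].

## Interface

Orientations are given as a rotation vector (axis times angle).
In Python, from bench import ctrl gives the robot as it stands.
- The arm moves only by the tool jog_arm, never from a script. Its argument "targets" is a list of rows, each an object with "slide": the shift along the tool's x, y, z in mm, a list of three; "dr": the turn, a rotation vector about the tool's x, y, z in degrees, a list of three; "fingers": the opening, from 0 (shut) to 1 (fully open). In form: [{"slide": [tx, ty, tz], "dr": [rx, ry, rz], "fingers": fingers}, ...]. A call has 1 to 10 rows; each row shifts and turns the commanded pose from where the row before left it, along the tool's axes as they then stand; what a row does not reach is not made up. A row lasts 1/8 s, in which the tool goes at most 62.5 mm and 10.7 degrees, less where a joint would pass 70% of its speed; a pose out of reach is approached as far as the arm can. A call with a gripper value outside its range is refused whole. The fingers move at their own pace and stop on an object; "newtons" is the grip in N (left out, the last holds). Time passes only in rows, so rows that do not move let the fingers close. It gives the time, the measured TCP pose, the force and the opening at its end, in the units of the state.
- ctrl.read_state(): the state, without advancing time (a new reading comes with each control period).
- ctrl.grab_frame(name): name is "scene" or "side" or "wrist"; returns a dict with "color" (384x512x3 uint8, red, green, blue), "mtx" (3x3 intrinsics, pixels), "cam_to_world" (4x4, takes a point from camera to world coordinates). Camera axes: x right, y up, looking along -z (the intrinsics and any distortion apply to the point x, -y, -z); pixel columns grow to the right and rows downward; lengths in mm; the calibration is good to about 2 mm. A picture is of the moment at which its call begins. There is no depth.
- ctrl.finish_job(): hands the job in, once; it reports no verdict.
The state is a dict: "clock": time; "joints": joint angles; "joint_vel": joint speeds; "joint_torque": joint torques, N m; "position": TCP position; "tool_rot": TCP orientation; "contact_force": force on the tool from outside, world axes, zero at the start; "moment": the same for the moment, N m; "gripper_width": opening from 0.0 (shut) to 1.0 (fully open).
Only numpy, scipy, OpenCV 4.12 (cv2) and the standard library are available. Lean on these libraries where they do the work, as an engineer would, in place of code of your own. Each camera call takes 0.05 s, during which the arm holds its last target. There are 200 camera calls.

## Task

Make the coupling hubs in the open carton ready for shipping: turn every hub in its cell until its slot lies in line with the row, then lay the steel locking strip down through all the slots until it is fully home, and let go of it. Lay the loose white discs flat on the ledge inside the carton, along its near wall, beside the hubs. Last, close the carton: fold down the two short end flaps first, and after them the two long flaps, all flat.

Things in the scene. Friction and masses are not known exactly. Their poses are not given: they have to be found in the camera images.
- carton: cardboard carton, fixed, 156 mm (x) by 328 mm (y), walls 4 mm, rim 60 mm high. Origin: centre of underside; x away from the robot, y left, along the row. A grey insert, top 16 mm up (near ledge: x -74 to -29 mm), has four square 57 mm cells in a row at x = 0, y = +111, +37, -37, -111 mm, floors 4 mm up. At both ends of the row (|y| 140 to 160 mm) is a ledge 18 mm up, level with the hubs' flanges.
- row_middle (a point): middle of the row, between the second and third cells, 18 mm above the carton's underside: where the strip's origin lies when it is home (strip along carton y, feet on the end ledges, underside on the floors of all the slots; either end may lead). Axes as the carton's.
- hub_1: aluminium hub in the leftmost cell; may be absent. Origin: centre of underside, z up. Round flange 54 mm wide, 14 high, with two upright jaws, each 34 long (x), 9 thick (y), tops 37 mm above the origin. The slot between the jaws runs along x, 16 mm wide; its floor is the flange top. Grip the jaws' outer faces, 34 mm apart. 80-160 g, turns freely, 1.5 mm play; half a turn is all the same.
- hub_2: aluminium hub in the 2nd from left cell; may be absent. Origin: centre of underside, z up. Round flange 54 mm wide, 14 high, with two upright jaws, each 34 long (x), 9 thick (y), tops 37 mm above the origin. The slot between the jaws runs along x, 16 mm wide; its floor is the flange top. Grip the jaws' outer faces, 34 mm apart. 80-160 g, turns freely, 1.5 mm play; half a turn is all the same.
- hub_3: aluminium hub in the 3rd from left cell; may be absent. Origin: centre of underside, z up. Round flange 54 mm wide, 14 high, with two upright jaws, each 34 long (x), 9 thick (y), tops 37 mm above the origin. The slot between the jaws runs along x, 16 mm wide; its floor is the flange top. Grip the jaws' outer faces, 34 mm apart. 80-160 g, turns freely, 1.5 mm play; half a turn is all the same.
- hub_4: aluminium hub in the rightmost cell; may be absent. Origin: centre of underside, z up. Round flange 54 mm wide, 14 high, with two upright jaws, each 34 long (x), 9 thick (y), tops 37 mm above the origin. The slot between the jaws runs along x, 16 mm wide; its floor is the flange top. Grip the jaws' outer faces, 34 mm apart. 80-160 g, turns freely, 1.5 mm play; half a turn is all the same.
- strip: steel locking strip, 294 mm long (x), 11 thick (y), 14 high, 110 to 200 g. Origin: centre of underside, z up. A tab 26 mm long and 11 thick stands on its middle: grip it there across y; the gripping fingers may reach down along the strip's sides too. Cross feet (10 by 44 mm, 6 high) at x = +-142 mm keep it upright. Begins on the table right of the carton.
- disc_1: loose white plastic coupling disc, 32 mm across, 15 mm thick, with a low bar (28 by 10 mm, 3 mm high) on top; 20 to 40 g; may be absent. Origin: centre of underside, z up. Starts on the table left of the carton. Grip it across its round edge. Laid on the near ledge its underside is 16 mm above the table; any spot along the ledge will do.
- disc_2: loose white plastic coupling disc, 32 mm across, 15 mm thick, with a low bar (28 by 10 mm, 3 mm high) on top; 20 to 40 g; may be absent. Origin: centre of underside, z up. Starts on the table left of the carton. Grip it across its round edge. Laid on the near ledge its underside is 16 mm above the table; any spot along the ledge will do.
- disc_3: loose white plastic coupling disc, 32 mm across, 15 mm thick, with a low bar (28 by 10 mm, 3 mm high) on top; 20 to 40 g; may be absent. Origin: centre of underside, z up. Starts on the table left of the carton. Grip it across its round edge. Laid on the near ledge its underside is 16 mm above the table; any spot along the ledge will do.
- strip_tab (a point): middle of the top of the strip's tab, 34 mm above the strip's origin; axes as the strip's.
- flap_left (a joint): left end (short) flap of the carton: panel 72 mm from hinge to free edge, 144 mm wide, 3 mm thick. Angle 0 flat shut, 1.57 upright, larger leaning outward (begins at 2.15 to 2.5, stop at 2.7). Hinge along carton x at carton y = +162, z = 62 mm. A stiff crease keeps it where it is left; about 1 N at the free edge moves it; flaps do not block each other.
- flap_right (a joint): right end (short) flap of the carton: panel 72 mm from hinge to free edge, 144 mm wide, 3 mm thick. Angle 0 flat shut, 1.57 upright, larger leaning outward (begins at 2.15 to 2.5, stop at 2.7). Hinge along carton x at carton y = -162, z = 62 mm. A stiff crease keeps it where it is left; about 1 N at the free edge moves it; flaps do not block each other.
- flap_near (a joint): long near flap of the carton: panel 72 mm from hinge to free edge, 324 mm wide, 3 mm thick. Angle 0 flat shut, 1.57 upright, larger leaning outward (begins at 2.15 to 2.5, stop at 2.7). Hinge along carton y at carton x = -76, z = 66 mm. A stiff crease keeps it where it is left; about 1 N at the free edge moves it; flaps do not block each other.
- flap_far (a joint): long far flap of the carton: panel 72 mm from hinge to free edge, 324 mm wide, 3 mm thick. Angle 0 flat shut, 1.57 upright, larger leaning outward (begins at 2.15 to 2.5, stop at 2.7). Hinge along carton y at carton x = +76, z = 66 mm. A stiff crease keeps it where it is left; about 1 N at the free edge moves it; flaps do not block each other.
Not all that is in view belongs to the job. Leave any purple look-alike of the hub_1 alone.

How it is judged (in metres and radians):
On the way, in this order (a step that is already met when the one before it is completed fails the run):
1. every hub's slot lies in line with the row (angle between the x axis of each of hub_1, hub_2, hub_3, hub_4 and the y axis of carton, either way round below 0.17 rad and angle between each of hub_1, hub_2, hub_3, hub_4's own z axis and vertical below 0.1 rad and z of each of hub_1, hub_2, hub_3, hub_4 in the frame of carton below 0.008 m and y of hub_1 in the frame of carton between 0.101 and 0.121 m and y of hub_2 in the frame of carton between 0.027 and 0.047 m and y of hub_3 in the frame of carton between -0.047 and -0.027 m and y of hub_4 in the frame of carton between -0.121 and -0.101 m), for 0.2 s.
2. the strip lies fully home through all the slots and is let go (z of strip in the frame of carton between 0.014 and 0.0215 m and angle between strip's own z axis and vertical below 0.1 rad and angle between the x axis of strip and the y axis of carton, either way round below 0.06 rad and horizontal distance between strip and carton below 0.018 m and angle between the x axis of each of hub_1, hub_2, hub_3, hub_4 and the y axis of carton, either way round below 0.2 rad and contact force between the fingers and strip below 0.5 N), for 0.2 s.
3. the discs lie on the near ledge and both end flaps are down while the long flaps are still up (x of disc_1 in the frame of carton between -0.076 and -0.028 m and y of disc_1 in the frame of carton between -0.16 and 0.16 m and z of disc_1 in the frame of carton between 0.01 and 0.022 m and angle between each of disc_1, disc_2, disc_3's own z axis and vertical below 0.15 rad and x of disc_2 in the frame of carton between -0.076 and -0.028 m and y of disc_2 in the frame of carton between -0.16 and 0.16 m and z of disc_2 in the frame of carton between 0.01 and 0.022 m and x of disc_3 in the frame of carton between -0.076 and -0.028 m and y of disc_3 in the frame of carton between -0.16 and 0.16 m and z of disc_3 in the frame of carton between 0.01 and 0.022 m and value of joint each of flap_left, flap_right below 0.15 rad and value of joint each of flap_near, flap_far above 0.6 rad), for 0.2 s.
4. both long flaps are down (value of joint each of flap_near, flap_far below 0.15 rad), for 0.2 s.
At the end, for the whole second after the job is handed in: All flaps within 0.15 rad of flat; strip at rest, upright and home (underside 14-21.5 mm up, within 18 mm of the row middle and 0.06 rad of the row); every hub upright in its cell, slot within 0.2 rad of the row; every disc level (0.15 rad) on the near ledge (x -76 to -28, underside 10-22 mm up) (all of step 4 and value of joint each of flap_left, flap_right below 0.15 rad and z of strip in the frame of carton between 0.014 and 0.0215 m and angle between each of strip, hub_1, hub_2, hub_3, hub_4's own z axis and vertical below 0.1 rad and angle between the x axis of strip and the y axis of carton, either way round below 0.06 rad and horizontal distance between strip and carton below 0.018 m and angle between the x axis of each of hub_1, hub_2, hub_3, hub_4 and the y axis of carton, either way round below 0.2 rad and z of each of hub_1, hub_2, hub_3, hub_4 in the frame of carton below 0.008 m and y of hub_1 in the frame of carton between 0.101 and 0.121 m and y of hub_2 in the frame of carton between 0.027 and 0.047 m and y of hub_3 in the frame of carton between -0.047 and -0.027 m and y of hub_4 in the frame of carton between -0.121 and -0.101 m and x of disc_1 in the frame of carton between -0.076 and -0.028 m and y of disc_1 in the frame of carton between -0.16 and 0.16 m and z of disc_1 in the frame of carton between 0.01 and 0.022 m and angle between each of disc_1, disc_2, disc_3's own z axis and vertical below 0.15 rad and x of disc_2 in the frame of carton between -0.076 and -0.028 m and y of disc_2 in the frame of carton between -0.16 and 0.16 m and z of disc_2 in the frame of carton between 0.01 and 0.022 m and x of disc_3 in the frame of carton between -0.076 and -0.028 m and y of disc_3 in the frame of carton between -0.16 and 0.16 m and z of disc_3 in the frame of carton between 0.01 and 0.022 m and linear speed of strip below 0.02 m/s); the robot touches nothing.
Of hub_1, hub_2, hub_3, hub_4 only 2 to 4 are there at a start; the rules pass over those that are not, and their reading is None.
Of disc_1, disc_2, disc_3 only 2 to 3 are there at a start; the rules pass over those that are not, and their reading is None.
At some moment in a run one of strip may be knocked a few centimetres aside while the robot is not near it.
Once in a run the grip may slacken for a moment while it holds something.
It also fails if it takes over 210 s, if anything falls off the work surface, if the arm or the gripper's body presses on something with over 40 N, if the wrist force passes 120 N, or if a joint passes its speed limit or range.

## Working session

There is one attempt and no reset: what is moved stays moved. The work goes in short steps, Python scripts to look and compute and a tool call to move; the robot and the scene stay as the last step left them, time stands still between calls to the robot, and variables do not carry over. Pictures are saved under pics/ and viewed, on a budget of 14 in all, crops included, one or two more only if the job needs it, and the job is handed in when it is done.

Besides the shell and the picture viewer there is one more tool, called after ">>>" as a command line: name --argument value ..., lists and objects as JSON in quotes. jog_arm: Moves the arm, as the interface text tells. Its arguments: {"type":"object","properties":{"targets":{"type":"array"},"newtons":{"type":"number"}},"required":["targets"]}

```bash
ls; mkdir -p pics
cat > h.py <<'E'
import numpy as np, cv2
from scipy.spatial.transform import Rotation as R
from bench import ctrl
def grab(n,save=None):
    f=ctrl.grab_frame(n)
    if save: cv2.imwrite('pics/'+save,f['color'][:,:,::-1])
    return f
def ray(f,u,v,z):
    K=np.array(f['mtx']);T=np.array(f['cam_to_world'])
    d=np.linalg.inv(K)@[u,v,1.]; d=T[:3,:3]@[d[0],-d[1],-d[2]]; o=T[:3,3]
    return o+d*(z-o[2])/d[2]
def proj(f,p):
    K=np.array(f['mtx']);T=np.array(f['cam_to_world'])
    c=T[:3,:3].T@(np.array(p)-T[:3,3]); c=np.array([c[0],-c[1],-c[2]]); q=K@c
    return q[:2]/q[2]
E
python3 - <<'E'
from h import *
fs=[grab(n) for n in('scene','side')]
for n,f in zip(('scene','side'),fs):
    print(n,f.keys(),np.round(f['mtx'],1).tolist(),np.round(f['cam_to_world'],3).tolist())
    cv2.imwrite(f'pics/{n}0.png',cv2.resize(f['color'][:,:,::-1],(800,600),interpolation=cv2.INTER_CUBIC)); np.save(f'pics/{n}0.npy',f,allow_pickle=True)
print(ctrl.read_state())
E
```

```text
pics
scene dict_keys(['color', 'mtx', 'cam_to_world']) [[483.8, 0.0, 244.9], [0.0, 483.8, 196.3], [0.0, 0.0, 1.0]] [[-0.681, 0.541, -0.494, -251.899], [-0.732, -0.506, 0.455, 738.874], [-0.004, 0.672, 0.741, 1255.782], [0.0, 0.0, 0.0, 1.0]]
side dict_keys(['color', 'mtx', 'cam_to_world']) [[454.8, 0.0, 257.5], [0.0, 454.8, 189.6], [0.0, 0.0, 1.0]] [[-1.0, -0.017, -0.018, 487.188], [-0.008, -0.486, 0.874, 1244.009], [-0.023, 0.874, 0.485, 743.237], [0.0, 0.0, 0.0, 1.0]]
{'clock': 0.1, 'joints': array([-1.37197649e+00,  5.33021288e-02,  1.61415015e+00, -2.98298592e-05,
        1.47607525e+00, -1.19007069e-01]), 'joint_vel': array([-6.47339797e-05, -2.53065974e-03, -2.61174730e-03,  3.13809928e-04,
       -1.83340830e-03,  1.86772961e-04]), 'joint_torque': array([-1.64463445e-04, -3.94904101e+01, -3.71364176e+01, -1.19875322e-04,
        3.90129135e-03, -1.95652476e-06]), 'position': array([ 195.1945931 , -593.16262398,  249.18287236]), 'tool_rot': array([-3.10009946e+00, -4.96841388e-01,  1.67756996e-04]), 'contact_force': array([ 0.35850968, -0.82678684,  0.96159617]), 'moment': array([-0.00968266,  0.03330773,  0.01876251]), 'gripper_width': 1.0007791285691876}
```

View pics/scene0.png

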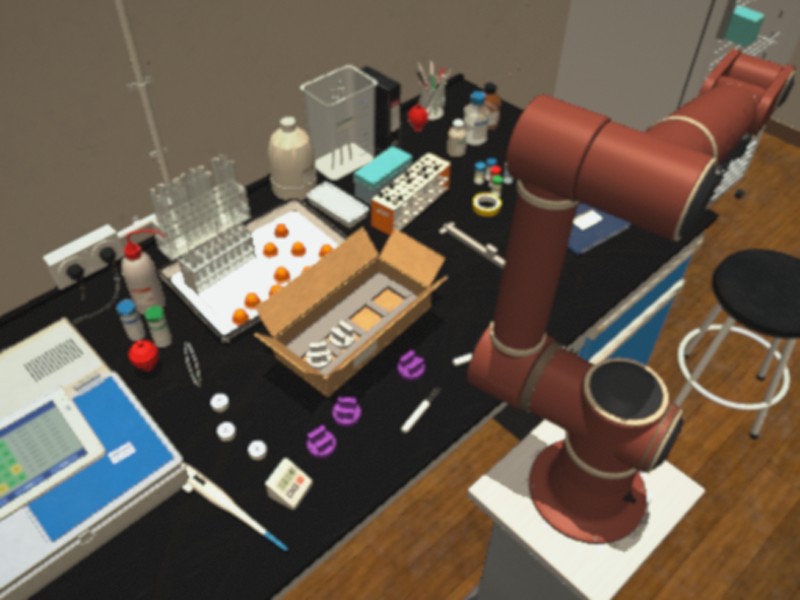

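View pics/side0.png

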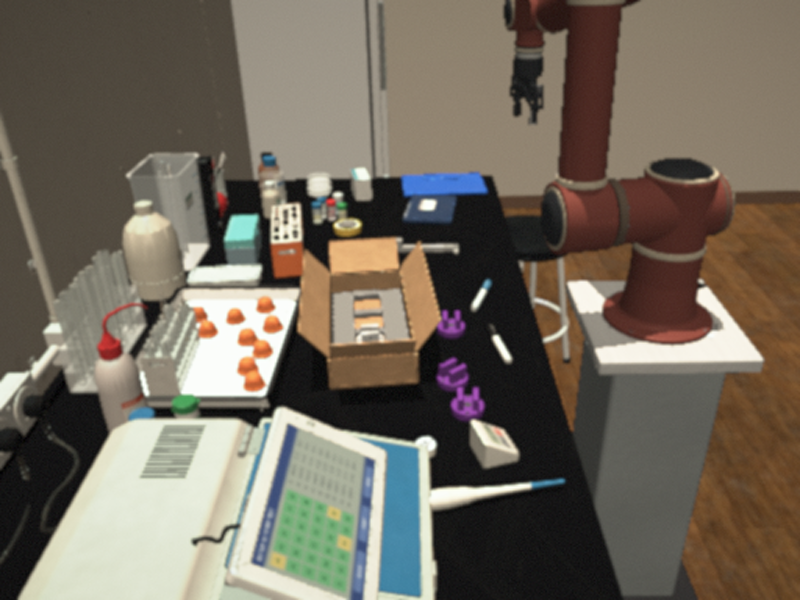

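Scene view (800x600 px): carton at about (355,310). There are two hubs, at (318,353) and (342,333), in the two left cells; cells 3 and 4, at (366,318) and (388,299), are empty. White discs are at (220,402), (226,431) and (257,449). Strip is at (475,243), partly hidden by the arm. What could be mistaken: purple look-alikes at (411,364), (346,410) and (321,441); the pen at (420,410); the white timer at (290,483).

Run:
```python
from h import *
f=np.load('pics/scene0.npy',allow_pickle=True).item();g=np.load('pics/side0.npy',allow_pickle=True).item()
s=.64
for n,u,v,z in [('c3',366,318,4),('c4',388,299,4),('h1',318,352,41),('h2',342,333,41),('d1',220,401,16),('d2',226,430,16),('d3',257,449,16),('stripL',448,226,14),('stripR',500,262,14)]:
    print(n,ray(f,u*s,v*s,z).round())
for n,u,v,z in [('c4',367,297,4),('c3',368,312,4),('h1',370,335,41),('stripnear',457,248,14),('stripfar',398,243,14)]:
    print('side',n,ray(g,u*s,v*s,z).round())
w=grab('wrist'); st=ctrl.read_state()
T=np.eye(4);T[:3,:3]=R.from_rotvec(st['tool_rot']).as_matrix();T[:3,3]=st['position']
print(np.round(np.linalg.inv(T)@w['cam_to_world'],3),np.round(w['mtx'],1)); print(T.round(3))
```

```text
c3 [583.  20.   4.]
c4 [591. -55.   4.]
h1 [557. 176.  41.]
h2 [562. 106.  41.]
d1 [610. 386.  16.]
d2 [546. 417.  16.]
d3 [471. 398.  16.]
stripL [ 662. -323.   14.]
stripR [ 491. -320.   14.]
side c4 [591. -87.   4.]
side c3 [586. -23.   4.]
side h1 [573. 125.  41.]
side stripnear [ 385. -303.   14.]
side stripfar [ 527. -338.   14.]
[[ 1.00000e-03  9.65000e-01  2.62000e-01  6.52660e+01]
 [ 1.00000e+00 -2.00000e-03  1.00000e-03 -9.80000e-02]
 [ 1.00000e-03  2.62000e-01 -9.65000e-01 -1.24511e+02]
 [ 0.00000e+00  0.00000e+00  0.00000e+00  1.00000e+00]] [[303.5   0.  255.8]
 [  0.  303.5 183.7]
 [  0.    0.    1. ]]
[[ 9.50000e-01  3.12000e-01 -0.00000e+00  1.95208e+02]
 [ 3.12000e-01 -9.50000e-01  2.00000e-03 -5.93252e+02]
 [ 0.00000e+00 -2.00000e-03 -1.00000e+00  2.49327e+02]
 [ 0.00000e+00  0.00000e+00  0.00000e+00  1.00000e+00]]
```

>>> jog_arm --targets '[{"slide": [0, 0, -50], "dr": [0, 0, 9.1], "fingers": 1}, {"slide": [0, 0, -50], "dr": [0, 0, 9.1], "fingers": 1}, {"slide": [28, -48, -4], "dr": [0, 0, 0], "fingers": 1}, {"slide": [28, -48, -4], "dr": [0, 0, 0], "fingers": 1}, {"slide": [28, -48, -4], "dr": [0, 0, 0], "fingers": 1}, {"slide": [28, -48, -4], "dr": [0, 0, 0], "fingers": 1}, {"slide": [28, -48, -4], "dr": [0, 0, 0], "fingers": 1}, {"slide": [28, -48, -4], "dr": [0, 0, 0], "fingers": 1}, {"slide": [28, -48, -4], "dr": [0, 0, 0], "fingers": 1}, {"slide": [28, -48, -4], "dr": [0, 0, 0], "fingers": 1}]'

```text
clock: 1.4
position: [419.7, -207.9, 382.2]
tool_rot: [3.142, -0.0, 0.0]
contact_force: [0.1, -0.2, 0.3]
gripper_width: 1.003
```

>>> jog_arm --targets '[{"slide": [28, -48, -4], "dr": [0, 0, 0], "fingers": 1}, {"slide": [28, -48, -4], "dr": [0, 0, 0], "fingers": 1}, {"slide": [28, -48, -4], "dr": [0, 0, 0], "fingers": 1}, {"slide": [28, -48, -4], "dr": [0, 0, 0], "fingers": 1}, {"slide": [28, -48, -4], "dr": [0, 0, 0], "fingers": 1}, {"slide": [0, 0, 0], "dr": [0, 0, 0], "fingers": 1}, {"slide": [0, 0, 0], "dr": [0, 0, 0], "fingers": 1}]'

```text
clock: 2.28
position: [559.0, 30.2, 401.8]
tool_rot: [3.141, 0.001, -0.002]
contact_force: [0.3, -0.3, -0.4]
gripper_width: 1.0
```

Run:
```python
from h import *
f=grab('wrist'); np.save('pics/w1.npy',f,allow_pickle=True)
cv2.imwrite('pics/w1.png',cv2.resize(f['color'][:,:,::-1],(800,600),interpolation=cv2.INTER_CUBIC))
print(f['cam_to_world'].round(2))
g=grab('scene');np.save('pics/scene1.npy',g,allow_pickle=True)
```

```text
[[ 0.0000e+00  9.6000e-01  2.6000e-01  6.2440e+02]
 [-1.0000e+00  0.0000e+00  0.0000e+00  3.0090e+01]
 [-0.0000e+00 -2.6000e-01  9.6000e-01  5.2639e+02]
 [ 0.0000e+00  0.0000e+00  0.0000e+00  1.0000e+00]]
```

View pics/w1.png

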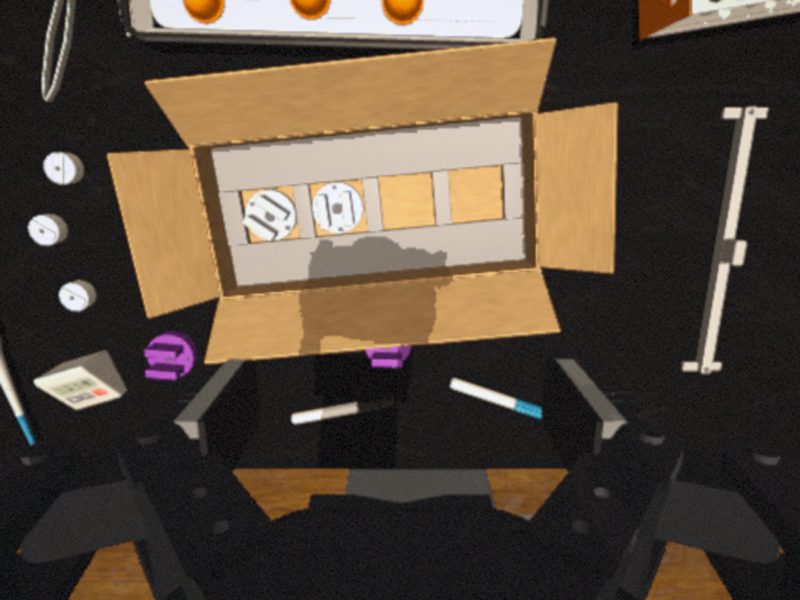

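Wrist view (800 px): carton rim (192,148)–(535,112)–(540,268)–(218,296). Hub 1 is at (269,215), slot slanting; hub 2 at (337,208), slot roughly vertical in the image. The strip runs (745,112)–(703,368) with the tab at (735,252). Discs are at (62,168), (47,230) and (77,296). Close crop of the hubs and carton next.

Run:
```python
from h import *
f=np.load('pics/w1.npy',allow_pickle=True).item()
c=f['color'][64:198,122:350,::-1]
cv2.imwrite('pics/w1c.png',cv2.resize(c,None,fx=3.5,fy=3.5,interpolation=cv2.INTER_CUBIC))
s=.64
P={}
for n,u,v,z in [('rimTL',192,148,60),('rimTR',535,112,60),('rimBR',540,268,60),('rimBL',218,296,60),
 ('c4TL',448,169,16),('c4TR',503,166,16),('c4BL',453,222,16),('c4BR',505,218,16),('h1',269,210,30),('h2',337,205,30),
 ('d1',62,165,16),('d2',47,229,16),('d3',77,295,16),('sF',745,112,10),('sN',703,366,10),('tab',740,252,34)]:
  print(n,ray(f,u*s,v*s,z).round(1))
```

```text
rimTL [633.  226.3  60. ]
rimTR [665.6 -95.   60. ]
rimBR [ 517.6 -111.4   60. ]
rimBL [487.5 216.1  60. ]
c4TL [613.3 -20.3  16. ]
c4TR [616.4 -77.5  16. ]
c4BL [558.  -27.2  16. ]
c4BR [562.4 -82.9  16. ]
h1 [571.9 165.9  30. ]
h2 [577.2  95.1  30. ]
d1 [616.6 382.2  16. ]
d2 [549.6 410.8  16. ]
d3 [475.5 391.6  16. ]
sF [ 670.5 -323.7   10. ]
sN [ 387.8 -328.7   10. ]
tab [ 529.3 -328.9   34. ]
```

View pics/w1c.png

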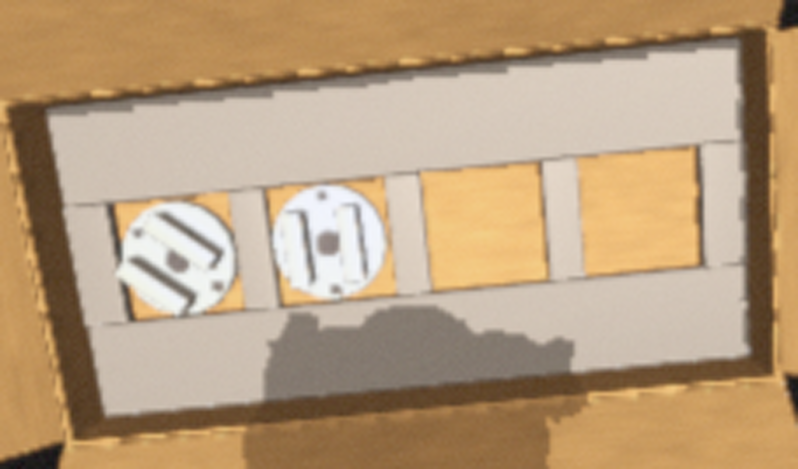

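```bash
cat > carton.py <<'E'
from h import *
def fit(f,pts,z):
    A=np.array([p[:2] for p,_ in pts]);B=np.array([ray(f,*q,z)[:2] for _,q in pts])
    a,b=A.mean(0),B.mean(0);U,_,V=np.linalg.svd((A-a).T@(B-b));Rm=(U@V).T
    t=b-Rm@a; return Rm,t,(A@Rm.T+t-B)
def up(x,y): return (122+(x+.5)/3.5-.5,64+(y+.5)/3.5-.5)
E
python3 - <<'E'
from carton import *
f=np.load('pics/w1.npy',allow_pickle=True).item()
h=28.5
px={-111:[(578,158),(696,147),(584,278),(700,268)],-37:[(422,172),(541,161),(430,291),(548,280)],37:[(267,186),(384,177),(280,306),(396,296)],111:[(115,202),(231,191),(131,321),(244,310)]}
pts=[]
for y,q in px.items():
    for (sx,sy),p in zip([(1,1),(1,-1),(-1,1),(-1,-1)],q): pts.append(((sx*h,y+sy*h),up(*p)))
Rm,t,e=fit(f,pts,16); print('carton',t.round(1),'yaw deg',np.degrees(np.arctan2(Rm[1,0],Rm[0,0])).round(2),'rms',np.sqrt((e**2).sum(1).mean()).round(2))
np.savez('carton.npz',R=Rm,t=t)
for y in(111,37): print('cell',(Rm@[0,y]+t).round(1))
for n,p,z in [('h1 hole',(177,260),18),('h2 hole',(329,242),18)]: print(n,ray(f,*up(*p),z).round(1))
for n,a,b in [('h1u',(160,213),(220,265)),('h1l',(120,268),(185,312)),('h2l',(288,212),(305,280)),('h2r',(350,205),(363,280))]:
    d=ray(f,*up(*b),41)-ray(f,*up(*a),41); print(n,'dir yaw',np.degrees(np.arctan2(d[1],d[0])).round(1),np.linalg.norm(d).round(1))
for k in('tip_reach',): print(k,getattr(ctrl,k))
# crop hubs big
c=f['color'][112:164,148:240,::-1]; cv2.imwrite('pics/w1h.png',cv2.resize(c,None,fx=8,fy=8,interpolation=cv2.INTER_CUBIC))
E
```

```text
carton [576.6  59.1] yaw deg 5.29 rms 1.45
cell [566.4 169.7]
cell [573.2  96. ]
h1 hole [564.8 169.5  18. ]
h2 hole [573.4  96.8  18. ]
h1u dir yaw -132.3 34.6
h1l dir yaw -125.5 34.7
h2l dir yaw -168.1 31.2
h2r dir yaw -171.5 34.0
tip_reach 19.0
```

View pics/w1h.png

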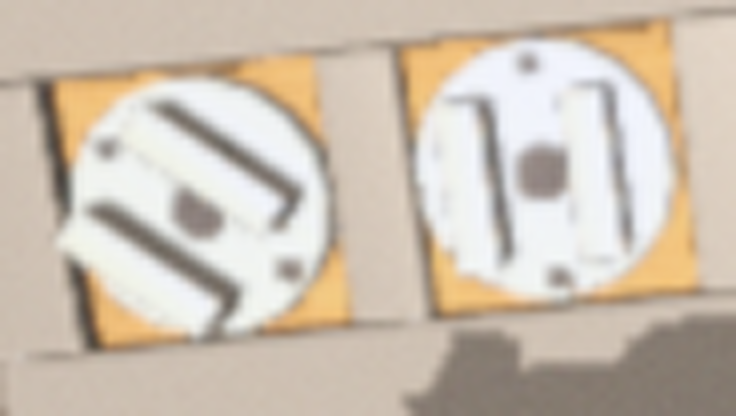

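>>> jog_arm --targets '[{"slide": [2.2, -46.5, 40], "dr": [0, 0, 0], "fingers": 0.62}, {"slide": [2.2, -46.5, 40], "dr": [0, 0, 0], "fingers": 0.62}, {"slide": [2.2, -46.5, 40], "dr": [0, 0, 0], "fingers": 0.62}, {"slide": [0, 0, 27], "dr": [0, 0, -9.2], "fingers": 0.62}, {"slide": [0, 0, 27], "dr": [0, 0, -9.2], "fingers": 0.62}, {"slide": [0, 0, 27], "dr": [0, 0, -9.2], "fingers": 0.62}, {"slide": [0, 0, 27], "dr": [0, 0, -9.2], "fingers": 0.62}, {"slide": [0, 0, 27], "dr": [0, 0, -9.2], "fingers": 0.62}, {"slide": [0, 0, 27], "dr": [0, 0, -9.2], "fingers": 0.62}, {"slide": [0, 0, 0], "dr": [0, 0, 0], "fingers": 0.62}]'

```text
clock: 3.62
position: [563.9, 168.2, 117.8]
tool_rot: [-2.785, -1.45, 0.008]
contact_force: [-0.4, 0.8, -0.3]
gripper_width: 0.622
```

Run:
```python
from h import *
f=grab('wrist'); np.save('pics/w2.npy',f,allow_pickle=True)
cv2.imwrite('pics/w2.png',f['color'][:,:,::-1])
st=ctrl.read_state();M=R.from_rotvec(st['tool_rot']).as_matrix()
print(st['position'].round(1),np.degrees(np.arctan2(M[1,0],M[0,0])),st['gripper_width'],ctrl.tip_reach,[proj(f,p).round() for p in((565.5,169.5,41),st['position'])])
```

```text
[565.2 168.7 119.8] 54.95304298086976 0.6235698095182948 19.0 [array([258., 196.]), array([259., 251.])]
```

View pics/w2.png

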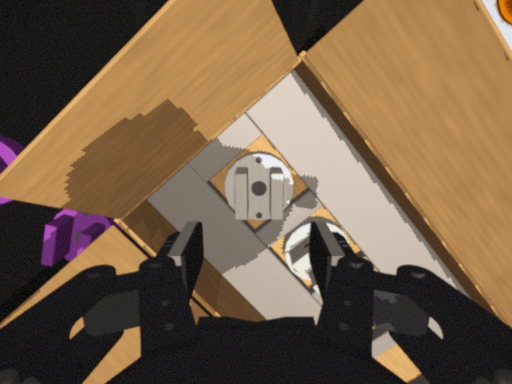

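Image: hub 1's jaws stand vertical between the fingers, hole at (259,187), so the grasp angle is right.

>>> jog_arm --targets '[{"slide": [0, 0, 30], "dr": [0, 0, 0], "fingers": 0.62}, {"slide": [0, 0, 30], "dr": [0, 0, 0], "fingers": 0.62}, {"slide": [0, 0, 19], "dr": [0, 0, 0], "fingers": 0.62}, {"slide": [0, 0, 0], "dr": [0, 0, 0], "fingers": 0.62}, {"slide": [0, 0, 0], "dr": [0, 0, 0], "fingers": 0.25}, {"slide": [0, 0, 0], "dr": [0, 0, 0], "fingers": 0.25}, {"slide": [0, 0, 0], "dr": [0, 0, 0], "fingers": 0.25}, {"slide": [0, 0, 0], "dr": [0, 0, 0], "fingers": 0.25}]' --newtons 30

```text
clock: 4.68
position: [567.2, 170.1, 43.2]
tool_rot: [2.783, 1.455, 0.005]
contact_force: [0.7, 0.6, 6.0]
gripper_width: 0.393
```

>>> jog_arm --targets '[{"slide": [0, 0, 0], "dr": [0, 0, -8.1], "fingers": 0.25}, {"slide": [0, 0, 0], "dr": [0, 0, -8.1], "fingers": 0.25}, {"slide": [0, 0, 0], "dr": [0, 0, -8.1], "fingers": 0.25}, {"slide": [0, 0, 0], "dr": [0, 0, -8.1], "fingers": 0.25}, {"slide": [0, 0, 0], "dr": [0, 0, -8.1], "fingers": 0.25}, {"slide": [0, 0, 0], "dr": [0, 0, 0], "fingers": 0.25}, {"slide": [0, 0, 0], "dr": [0, 0, 0], "fingers": 0.25}]'

```text
clock: 5.55
position: [567.0, 170.5, 43.2]
tool_rot: [2.107, 2.328, 0.004]
contact_force: [-0.5, 1.2, 7.2]
gripper_width: 0.392
```

>>> jog_arm --targets '[{"slide": [0, 0, 0], "dr": [0, 0, 0], "fingers": 0.62}, {"slide": [0, 0, 0], "dr": [0, 0, 0], "fingers": 0.62}, {"slide": [0, 0, 0], "dr": [0, 0, 0], "fingers": 0.62}, {"slide": [0, 0, -10], "dr": [0, 0, 0], "fingers": 0.62}, {"slide": [0, 0, -30], "dr": [0, 0, 0], "fingers": 0.62}, {"slide": [0, 0, -40], "dr": [0, 0, 0], "fingers": 0.62}, {"slide": [0, 0, 0], "dr": [0, 0, 0], "fingers": 0.62}]'

```text
clock: 6.42
position: [568.8, 170.4, 126.6]
tool_rot: [2.104, 2.325, 0.011]
contact_force: [0.2, -0.5, 0.3]
gripper_width: 0.619
```

>>> jog_arm --targets '[{"slide": [-36.7, 0.4, 0], "dr": [0, 0, 9.7], "fingers": 0.62}, {"slide": [0, 0, 0], "dr": [0, 0, -9.7], "fingers": 0.62}, {"slide": [-36.7, 0.4, 0], "dr": [0, 0, 0], "fingers": 0.62}, {"slide": [0, 0, 0], "dr": [0, 0, 9.7], "fingers": 0.62}, {"slide": [0, 0, 0], "dr": [0, 0, 9.7], "fingers": 0.62}, {"slide": [0, 0, 0], "dr": [0, 0, 9.7], "fingers": 0.62}, {"slide": [0, 0, 0], "dr": [0, 0, 9.7], "fingers": 0.62}, {"slide": [0, 0, 0], "dr": [0, 0, 9.7], "fingers": 0.62}, {"slide": [0, 0, 0], "dr": [0, 0, 9.7], "fingers": 0.62}, {"slide": [0, 0, 0], "dr": [0, 0, 9.7], "fingers": 0.62}]'

```text
clock: 7.68
position: [573.2, 96.9, 120.4]
tool_rot: [-3.051, -0.746, 0.002]
contact_force: [-0.2, -0.1, -0.6]
gripper_width: 0.62
```

>>> jog_arm --targets '[{"slide": [0, 0, 0], "dr": [0, 0, 9.7], "fingers": 0.62}, {"slide": [0, 0, 0], "dr": [0, 0, 9.7], "fingers": 0.62}, {"slide": [0, 0, 0], "dr": [0, 0, 0], "fingers": 0.62}, {"slide": [0, 0, 0], "dr": [0, 0, 0], "fingers": 0.62}]'

```text
clock: 8.18
position: [573.6, 96.9, 120.9]
tool_rot: [-3.133, -0.234, 0.001]
contact_force: [1.0, -0.5, 0.8]
gripper_width: 0.616
```

Run:
```python
from h import *
f=grab('wrist'); np.save('pics/w3.npy',f,allow_pickle=True)
cv2.imwrite('pics/w3.png',f['color'][:,:,::-1])
st=ctrl.read_state();M=R.from_rotvec(st['tool_rot']).as_matrix()
print(st['position'].round(1),np.degrees(np.arctan2(M[1,0],M[0,0])),st['gripper_width'],ctrl.tip_reach,[proj(f,p).round() for p in((573.3,96.3,41),(566,169.5,41))])
```

```text
[573.7  96.9 121. ] 8.517723344761816 0.6202889193453401 19.0 [array([257., 198.]), array([152., 192.])]
```

View pics/w3.png

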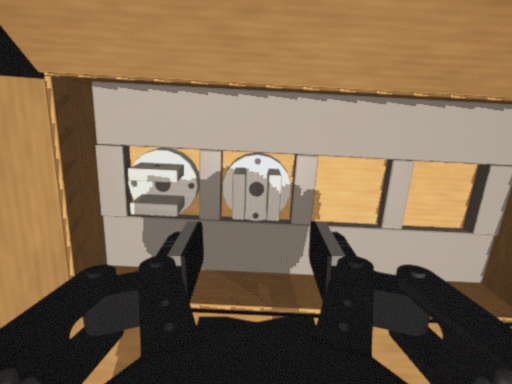

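Image: hub 1's slot now lies along the row at (163,187), and hub 2 is square to the fingers at (257,190).

>>> jog_arm --targets '[{"slide": [0, 0, 30], "dr": [0, 0, 0], "fingers": 0.62}, {"slide": [0, 0, 30], "dr": [0, 0, 0], "fingers": 0.62}, {"slide": [0, 0, 15.5], "dr": [0, 0, 0], "fingers": 0.62}, {"slide": [0, 0, 0], "dr": [0, 0, 0], "fingers": 0.62}, {"slide": [0, 0, 0], "dr": [0, 0, 0], "fingers": 0.25}, {"slide": [0, 0, 0], "dr": [0, 0, 0], "fingers": 0.25}, {"slide": [0, 0, 0], "dr": [0, 0, 0], "fingers": 0.25}, {"slide": [0, 0, 0], "dr": [0, 0, 0], "fingers": 0.25}]' --newtons 30

```text
clock: 9.22
position: [575.1, 97.0, 47.4]
tool_rot: [3.133, 0.23, 0.004]
contact_force: [-0.9, 0.3, 5.8]
gripper_width: 0.395
```

>>> jog_arm --targets '[{"slide": [0, 0, 0], "dr": [0, 0, -9.65], "fingers": 0.25}, {"slide": [0, 0, 0], "dr": [0, 0, -9.65], "fingers": 0.25}, {"slide": [0, 0, 0], "dr": [0, 0, -9.65], "fingers": 0.25}, {"slide": [0, 0, 0], "dr": [0, 0, -9.65], "fingers": 0.25}, {"slide": [0, 0, 0], "dr": [0, 0, -9.65], "fingers": 0.25}, {"slide": [0, 0, 0], "dr": [0, 0, -9.65], "fingers": 0.25}, {"slide": [0, 0, 0], "dr": [0, 0, -9.65], "fingers": 0.25}, {"slide": [0, 0, 0], "dr": [0, 0, -9.65], "fingers": 0.25}, {"slide": [0, 0, 0], "dr": [0, 0, -9.65], "fingers": 0.25}, {"slide": [0, 0, 0], "dr": [0, 0, 0], "fingers": 0.25}]'

```text
clock: 10.48
position: [575.0, 97.0, 47.3]
tool_rot: [2.115, 2.321, 0.003]
contact_force: [0.3, 1.1, 5.6]
gripper_width: 0.391
```

>>> jog_arm --targets '[{"slide": [0, 0, 0], "dr": [0, 0, 0], "fingers": 0.25}, {"slide": [0, 0, 0], "dr": [0, 0, 0], "fingers": 0.62}, {"slide": [0, 0, 0], "dr": [0, 0, 0], "fingers": 0.62}, {"slide": [0, 0, 0], "dr": [0, 0, 0], "fingers": 0.62}, {"slide": [0, 0, -10], "dr": [0, 0, 0], "fingers": 0.62}, {"slide": [0, 0, -50], "dr": [0, 0, 0], "fingers": 0.62}, {"slide": [0, 0, -60], "dr": [0, 0, 0], "fingers": 0.62}, {"slide": [0, 0, -60], "dr": [0, 0, 0], "fingers": 0.62}, {"slide": [0, 0, 0], "dr": [0, 0, 0], "fingers": 0.62}]'

```text
clock: 11.6
position: [577.4, 97.1, 234.4]
tool_rot: [2.11, 2.314, 0.015]
contact_force: [-0.4, 0.0, -0.2]
gripper_width: 0.617
```

Run:
```python
from h import *
f=grab('wrist'); np.save('pics/w4.npy',f,allow_pickle=True)
cv2.imwrite('pics/w4.png',f['color'][:,:,::-1])
st=ctrl.read_state();M=R.from_rotvec(st['tool_rot']).as_matrix()
print(st['position'].round(1),np.degrees(np.arctan2(M[1,0],M[0,0])),[proj(f,p).round() for p in((573.3,96.3,41),(566,169.5,41))])
s=grab('scene');g=grab('side')
np.save('pics/s4.npy',s,allow_pickle=True);np.save('pics/g4.npy',g,allow_pickle=True)
```

```text
[575.6  97.  230.3] 95.2610282988729 [array([250., 166.]), array([249.,  94.])]
```

View pics/w4.png

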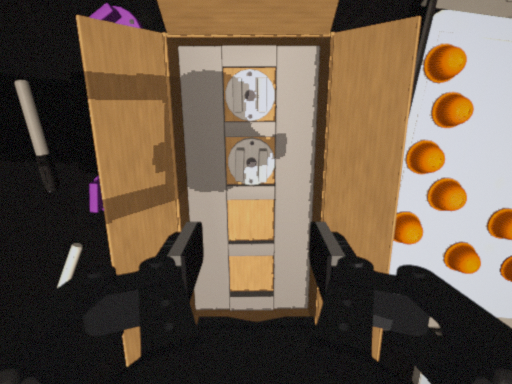

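Both slots lie along the row: hub 1 at (251,95), hub 2 at (251,161). Now the strip.

>>> jog_arm --targets '[{"slide": [-52.1, -10.7, 0], "dr": [0, 0, 0], "fingers": 0.62}, {"slide": [-52.1, -10.7, 0], "dr": [0, 0, 0], "fingers": 0.62}, {"slide": [-52.1, -10.7, 0], "dr": [0, 0, 0], "fingers": 0.62}, {"slide": [-52.1, -10.7, 0], "dr": [0, 0, 0], "fingers": 0.62}, {"slide": [-52.1, -10.7, 0], "dr": [0, 0, 0], "fingers": 0.62}, {"slide": [-52.1, -10.7, 0], "dr": [0, 0, 0], "fingers": 0.62}, {"slide": [-52.1, -10.7, 0], "dr": [0, 0, 0], "fingers": 0.62}, {"slide": [-52.1, -10.7, 0], "dr": [0, 0, 0], "fingers": 0.62}]'

```text
clock: 12.75
position: [525.4, -326.9, 222.9]
tool_rot: [-2.114, -2.317, 0.0]
contact_force: [1.1, -1.1, 0.5]
gripper_width: 0.624
```

>>> jog_arm --targets '[{"slide": [0, 0, 0], "dr": [0, 0, 10.6], "fingers": 0.5}, {"slide": [0, 0, 0], "dr": [0, 0, 10.6], "fingers": 0.5}, {"slide": [0, 0, 0], "dr": [0, 0, 10.6], "fingers": 0.5}, {"slide": [0, 0, 0], "dr": [0, 0, 10.6], "fingers": 0.5}, {"slide": [0, 0, 0], "dr": [0, 0, 10.6], "fingers": 0.5}, {"slide": [0, 0, 0], "dr": [0, 0, 10.6], "fingers": 0.5}, {"slide": [0, 0, 0], "dr": [0, 0, 10.6], "fingers": 0.5}, {"slide": [0, 0, 0], "dr": [0, 0, 10.6], "fingers": 0.5}, {"slide": [0, 0, 0], "dr": [0, 0, 10.6], "fingers": 0.5}, {"slide": [0, 0, 0], "dr": [0, 0, 0], "fingers": 0.5}]'

```text
clock: 14.0
position: [525.9, -325.3, 223.1]
tool_rot: [-3.139, 0.001, 0.005]
contact_force: [0.4, 0.2, -0.1]
gripper_width: 0.502
```

Run:
```python
from h import *
f=grab('wrist'); np.save('pics/w5.npy',f,allow_pickle=True)
cv2.imwrite('pics/w5.png',f['color'][:,:,::-1])
st=ctrl.read_state();M=R.from_rotvec(st['tool_rot']).as_matrix()
print(st['position'].round(1),np.degrees(np.arctan2(M[1,0],M[0,0])),[proj(f,p).round() for p in((529,-326,34),)])
```

```text
[ 526.1 -325.4  223.6] 0.03832262055505598 [array([257., 162.])]
```

View pics/w5.png

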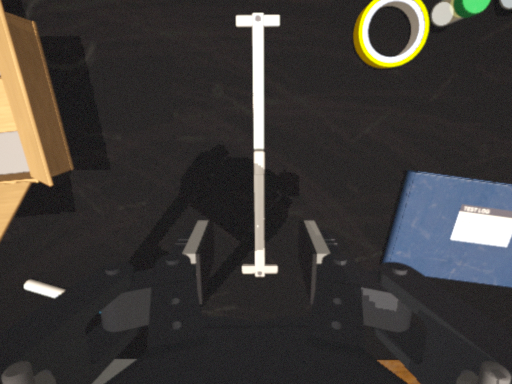

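Strip still in place: far foot (258,20), near foot (260,269), tab about (259,160).

Run:
```python
from h import *
f=np.load('pics/w5.npy',allow_pickle=True).item()
a=ray(f,258,18,14);b=ray(f,260,271,14);print(a.round(1),b.round(1),np.linalg.norm(a-b),np.degrees(np.arctan2(*(a-b)[[1,0]])),((a+b)/2).round(1))
print([proj(f,(x,(a+b)[1]/2,34)).round(1) for x in ((a+b)[0]/2+13,(a+b)[0]/2-13)])
g=f['color'].astype(int).sum(2)
for r in (60,110,140,160,170,200,240): 
    c=np.where(g[r,245:275]>350)[0]+245; print(r,c.min() if len(c) else None,c.max() if len(c) else None, [g[r,k] for k in range(250,270,2)])
```

```text
[ 670.3 -326.8   14. ] [ 387.9 -330.1   14. ] 282.3455407935752 0.6766156198562957 [ 529.1 -328.5   14. ]
[array([259.3, 149.7]), array([259.2, 174. ])]
60 252 263 [np.int64(110), np.int64(433), np.int64(765), np.int64(765), np.int64(765), np.int64(765), np.int64(765), np.int64(279), np.int64(119), np.int64(112)]
110 253 263 [np.int64(137), np.int64(247), np.int64(763), np.int64(765), np.int64(765), np.int64(765), np.int64(765), np.int64(323), np.int64(134), np.int64(129)]
140 253 263 [np.int64(113), np.int64(149), np.int64(762), np.int64(765), np.int64(765), np.int64(765), np.int64(765), np.int64(330), np.int64(127), np.int64(112)]
160 254 264 [np.int64(84), np.int64(90), np.int64(672), np.int64(765), np.int64(765), np.int64(765), np.int64(760), np.int64(487), np.int64(135), np.int64(130)]
170 254 263 [np.int64(81), np.int64(92), np.int64(475), np.int64(590), np.int64(580), np.int64(574), np.int64(543), np.int64(321), np.int64(80), np.int64(100)]
200 254 263 [np.int64(78), np.int64(84), np.int64(402), np.int64(584), np.int64(573), np.int64(572), np.int64(568), np.int64(270), np.int64(88), np.int64(81)]
240 255 263 [np.int64(75), np.int64(89), np.int64(230), np.int64(577), np.int64(564), np.int64(563), np.int64(562), np.int64(325), np.int64(89), np.int64(87)]
```

>>> jog_arm --targets '[{"slide": [3, 3, 50], "dr": [0, 0, -0.7], "fingers": 0.5}, {"slide": [0, 0, 50], "dr": [0, 0, 0], "fingers": 0.5}, {"slide": [0, 0, 50], "dr": [0, 0, 0], "fingers": 0.5}, {"slide": [0, 0, 25], "dr": [0, 0, 0], "fingers": 0.5}, {"slide": [0, 0, 0], "dr": [0, 0, 0], "fingers": 0.5}, {"slide": [0, 0, 0], "dr": [0, 0, 0], "fingers": 0.5}]'

```text
clock: 14.8
position: [530.4, -329.5, 51.9]
tool_rot: [3.141, 0.017, 0.002]
contact_force: [0.5, 0.1, 0.7]
gripper_width: 0.502
```

>>> jog_arm --targets '[{"slide": [-1, 0, 10], "dr": [0, 0, 0], "fingers": 0.5}, {"slide": [0, 0, 8], "dr": [0, 0, 0], "fingers": 0.5}, {"slide": [0, 0, 0], "dr": [0, 0, 0], "fingers": 0.5}, {"slide": [0, 0, 0], "dr": [0, 0, 0], "fingers": 0}, {"slide": [0, 0, 0], "dr": [0, 0, 0], "fingers": 0}, {"slide": [0, 0, 0], "dr": [0, 0, 0], "fingers": 0}, {"slide": [0, 0, 0], "dr": [0, 0, 0], "fingers": 0}, {"slide": [0, 0, 0], "dr": [0, 0, 0], "fingers": 0}]' --newtons 70

```text
clock: 15.8
position: [529.2, -329.3, 33.3]
tool_rot: [3.141, 0.015, 0.001]
contact_force: [0.3, -0.8, 2.7]
gripper_width: 0.11
```

>>> jog_arm --targets '[{"slide": [0, 0, -20], "dr": [0, 0, 0], "fingers": 0}, {"slide": [0, 0, -40], "dr": [0, 0, 0], "fingers": 0}, {"slide": [0, 0, -50], "dr": [0, 0, 0], "fingers": 0}, {"slide": [0, 0, -57], "dr": [0, 0, 0], "fingers": 0}, {"slide": [0, 0, 0], "dr": [0, 0, 0], "fingers": 0}]'

```text
clock: 16.42
position: [531.5, -331.1, 208.1]
tool_rot: [3.133, 0.015, 0.016]
contact_force: [-0.6, -0.8, -1.3]
gripper_width: 0.112
```

>>> jog_arm --targets '[{"slide": [0, 0, 0], "dr": [0, 0, -9.47], "fingers": 0}, {"slide": [0, 0, 0], "dr": [0, 0, -9.47], "fingers": 0}, {"slide": [0, 0, 0], "dr": [0, 0, -9.47], "fingers": 0}, {"slide": [0, 0, 0], "dr": [0, 0, -9.47], "fingers": 0}, {"slide": [0, 0, 0], "dr": [0, 0, -9.47], "fingers": 0}, {"slide": [0, 0, 0], "dr": [0, 0, -9.47], "fingers": 0}, {"slide": [0, 0, 0], "dr": [0, 0, -9.47], "fingers": 0}, {"slide": [0, 0, 0], "dr": [0, 0, -9.47], "fingers": 0}, {"slide": [0, 0, 0], "dr": [0, 0, -9.47], "fingers": 0}, {"slide": [0, 0, 0], "dr": [0, 0, -9.47], "fingers": 0}]'

```text
clock: 17.68
position: [528.0, -328.4, 198.6]
tool_rot: [-2.109, -2.325, 0.0]
contact_force: [-0.4, -0.0, -1.3]
gripper_width: 0.109
```

>>> jog_arm --targets '[{"slide": [47.8, 10.5, 0], "dr": [0, 0, 0], "fingers": 0}, {"slide": [47.8, 10.5, 0], "dr": [0, 0, 0], "fingers": 0}, {"slide": [47.8, 10.5, 0], "dr": [0, 0, 0], "fingers": 0}, {"slide": [47.8, 10.5, 0], "dr": [0, 0, 0], "fingers": 0}, {"slide": [47.8, 10.5, 0], "dr": [0, 0, 0], "fingers": 0}, {"slide": [47.8, 10.5, 0], "dr": [0, 0, 0], "fingers": 0}, {"slide": [47.8, 10.5, 0], "dr": [0, 0, 0], "fingers": 0}, {"slide": [47.8, 10.5, 0], "dr": [0, 0, 0], "fingers": 0}, {"slide": [0, 0, 0], "dr": [0, 0, 0], "fingers": 0}, {"slide": [0, 0, 0], "dr": [0, 0, 0], "fingers": 0}]'

```text
clock: 18.92
position: [576.8, 59.3, 199.0]
tool_rot: [-2.116, -2.321, 0.002]
contact_force: [-0.2, 0.0, -0.1]
gripper_width: 0.108
```

Run:
```python
from h import *
f=grab('wrist'); np.save('pics/w6.npy',f,allow_pickle=True)
cv2.imwrite('pics/w6.png',f['color'][:,:,::-1])
st=ctrl.read_state();M=R.from_rotvec(st['tool_rot']).as_matrix()
print(st['clock'],st['gripper_width'],st['position'].round(1),np.degrees(np.arctan2(M[1,0],M[0,0])),M[2].round(3),[proj(f,p).round(1) for p in((573.3,96.3,41),(566,169.5,41))])
```

```text
18.975 0.1119038708044823 [576.9  58.7 199.2] 95.214883468627 [-0.    -0.001 -1.   ] [array([256.9, 133.9]), array([256.5,  47.6])]
```

View pics/w6.png

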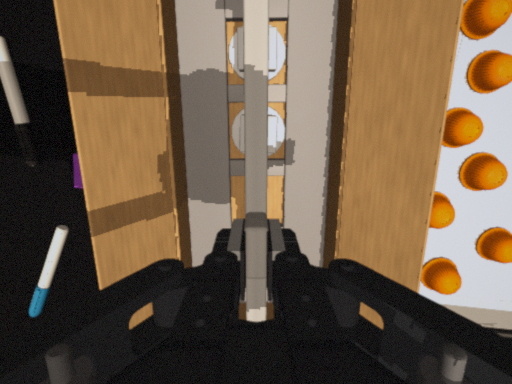

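Strip is held along the row, seen at column 256; flanges and cells centre at about column 258, so shift about 2 mm in +tool y and lower.

>>> jog_arm --targets '[{"slide": [0, 1.8, 30], "dr": [0, 0, 0], "fingers": 0}, {"slide": [0, 0, 40], "dr": [0, 0, 0], "fingers": 0}, {"slide": [0, 0, 30], "dr": [0, 0, 0], "fingers": 0}, {"slide": [0, 0, 15], "dr": [0, 0, 0], "fingers": 0}, {"slide": [0, 0, 0], "dr": [0, 0, 0], "fingers": 0}, {"slide": [0, 0, 0], "dr": [0, 0, 0], "fingers": 0}, {"slide": [0, 0, 0], "dr": [0, 0, 0], "fingers": 0}]'

```text
clock: 19.85
position: [580.4, 59.5, 86.6]
tool_rot: [2.116, 2.319, 0.003]
contact_force: [-0.2, 0.2, -1.2]
gripper_width: 0.111
```

Run:
```python
from h import *
f=grab('wrist'); np.save('pics/w7.npy',f,allow_pickle=True)
c=f['color'][0:240,130:390,::-1]
cv2.imwrite('pics/w7.png',cv2.resize(c,None,fx=2.5,fy=2.5,interpolation=cv2.INTER_CUBIC))
st=ctrl.read_state();M=R.from_rotvec(st['tool_rot']).as_matrix()
print(st['clock'],st['gripper_width'],st['position'].round(1),st['contact_force'].round(1))
```

```text
19.9 0.11028907107056123 [580.2  59.6  86.4] [-0.2 -0.6 -0.5]
```

View pics/w7.png

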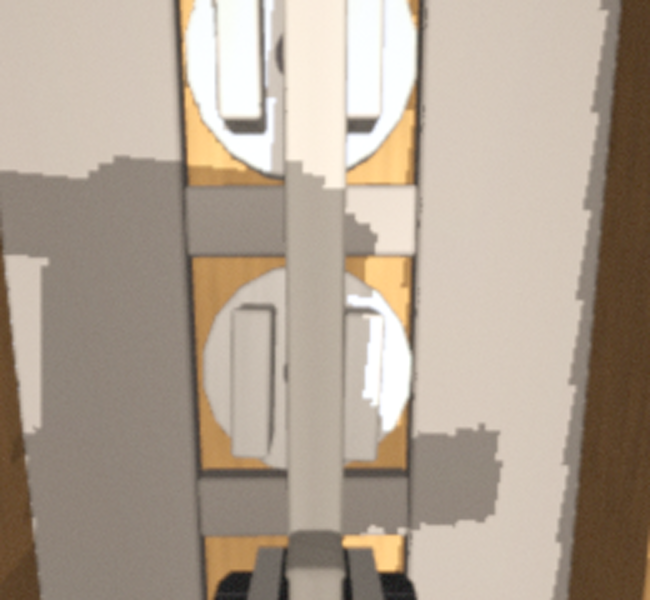

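The close look shows the strip about 2 mm off hub 2 and 3 mm off hub 1 (strip column 316; jaws centred at 307 and 300). Shift back 2 mm, turn 0.5°, and lower into the slots.

>>> jog_arm --targets '[{"slide": [0, -2, 0], "dr": [0, 0, -0.5], "fingers": 0}, {"slide": [0, 0, 0], "dr": [0, 0, 0], "fingers": 0}, {"slide": [0, 0, 8], "dr": [0, 0, 0], "fingers": 0}, {"slide": [0, 0, 8], "dr": [0, 0, 0], "fingers": 0}, {"slide": [0, 0, 5], "dr": [0, 0, 0], "fingers": 0}, {"slide": [0, 0, 0], "dr": [0, 0, 0], "fingers": 0}, {"slide": [0, 0, 0], "dr": [0, 0, 0], "fingers": 0}, {"slide": [0, 0, 0], "dr": [0, 0, 0], "fingers": 0}]'

```text
clock: 20.9
position: [577.4, 59.5, 64.1]
tool_rot: [2.107, 2.33, 0.0]
contact_force: [0.4, -0.1, -1.7]
gripper_width: 0.108
```

>>> jog_arm --targets '[{"slide": [0, 0, 5], "dr": [0, 0, 0], "fingers": 0}, {"slide": [0, 0, 5], "dr": [0, 0, 0], "fingers": 0}, {"slide": [0, 0, 2.5], "dr": [0, 0, 0], "fingers": 0}, {"slide": [0, 0, 0], "dr": [0, 0, 0], "fingers": 0}, {"slide": [0, 0, 0], "dr": [0, 0, 0], "fingers": 0}, {"slide": [0, 0, 0], "dr": [0, 0, 0], "fingers": 0}]'

```text
clock: 21.65
position: [577.2, 59.5, 51.4]
tool_rot: [-2.107, -2.33, 0.0]
contact_force: [-2.3, -0.2, 1.6]
gripper_width: 0.106
```

>>> jog_arm --targets '[{"slide": [0, 0, 0], "dr": [0, 0, 0], "fingers": 0.4}, {"slide": [0, 0, 0], "dr": [0, 0, 0], "fingers": 0.4}, {"slide": [0, 0, 0], "dr": [0, 0, 0], "fingers": 0.4}, {"slide": [0, 0, -10], "dr": [0, 0, 0], "fingers": 0.4}, {"slide": [0, 0, -50], "dr": [0, 0, 0], "fingers": 0.4}, {"slide": [0, 0, -60], "dr": [0, 0, 0], "fingers": 0.4}, {"slide": [0, 0, -60], "dr": [0, 0, 0], "fingers": 0.4}, {"slide": [0, 0, 0], "dr": [0, 0, 0], "fingers": 0.4}, {"slide": [0, 0, 0], "dr": [0, 0, 0], "fingers": 0.4}]'

```text
clock: 22.78
position: [577.2, 59.5, 231.7]
tool_rot: [2.107, 2.33, 0.001]
contact_force: [0.7, 0.1, -0.6]
gripper_width: 0.398
```

Run:
```python
from h import *
f=grab('wrist'); np.save('pics/w8.npy',f,allow_pickle=True)
cv2.imwrite('pics/w8.png',f['color'][:,:,::-1])
st=ctrl.read_state();M=R.from_rotvec(st['tool_rot']).as_matrix()
print(st['clock'],st['gripper_width'],st['position'].round(1),np.degrees(np.arctan2(M[1,0],M[0,0])))
```

```text
22.825 0.3967085625309551 [576.5  59.5 230.1] 95.7605947380892
```

View pics/w8.png

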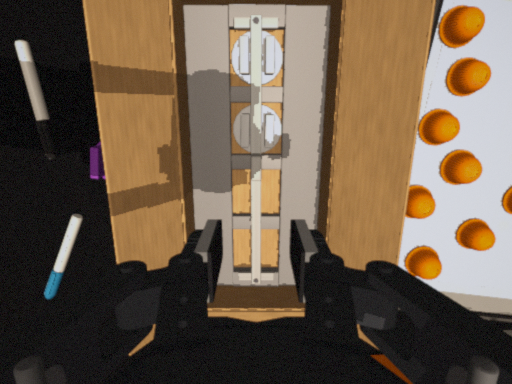

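Strip lies home: feet at (256,22) and (256,281), passing through both hubs. Next the discs; I need their exact spots and the room beside them.

Run:
```python
from h import *
f=np.load('pics/w8.npy',allow_pickle=True).item()
a=ray(f,256,21,24);b=ray(f,256,281,24);print('strip',((a+b)/2).round(1),np.linalg.norm(a-b).round(1))
for nm,src in(('wrist','w1'),('scene','scene1')):
    f=np.load(f'pics/{src}.npy',allow_pickle=True).item()
    m=(f['color'].min(2)>150).astype(np.uint8); n,l,s,c=cv2.connectedComponentsWithStats(m)
    for p in((616,382,12),(550,410,12),(475,391,12)):
        u,v=proj(f,p); k=np.argmin(np.hypot(*(c[1:]-[u,v]).T))+1
        print(nm,c[k].round(1),s[k][4],ray(f,*c[k],15).round(1))
f=np.load('pics/w1.npy',allow_pickle=True).item(); print('left edge y',[ray(f,0,r,0).round() for r in(60,147,220)])
f=np.load('pics/scene1.npy',allow_pickle=True).item()
for u,v in((110,372),(185,465)): print('dev',[ray(f,u*.64,v*.64,z).round() for z in(0,60)])
print(ray(f,145*.64,355*.64,30).round(), ray(f,193*.64,365*.64,5).round(), ray(f,210*.64,490*.64,10).round())
```

```text
strip [577.1  56.5  24. ] 292.1
wrist [ 37.9 107.3] 318 [613.9 386.3  15. ]
wrist [ 27.7 147. ] 292 [548.7 415.8  15. ]
wrist [ 47.  189.6] 267 [473.7 396.6  15. ]
scene [139.9 256.3] 84 [613.9 387.3  15. ]
scene [144.1 274.9] 92 [548.4 417.   15. ]
scene [164.1 286.9] 95 [473.6 397.9  15. ]
left edge y [array([688., 444.,   0.]), array([546., 475.,   0.]), array([410., 505.,   0.])]
dev [array([839., 507.,   0.]), array([787., 518.,  60.])]
dev [array([545., 514.,   0.]), array([507., 525.,  60.])]
[803. 437.  30.] [732. 372.   5.] [463. 511.  10.]
```

>>> jog_arm --targets '[{"slide": [0, 0, 0], "dr": [0, 0, 10.05], "fingers": 0.7}, {"slide": [0, 0, 0], "dr": [0, 0, 10.05], "fingers": 0.7}, {"slide": [0, 0, 0], "dr": [0, 0, 10.05], "fingers": 0.7}, {"slide": [0, 0, 0], "dr": [0, 0, 10.05], "fingers": 0.7}, {"slide": [0, 0, 0], "dr": [0, 0, 10.05], "fingers": 0.7}, {"slide": [0, 0, 0], "dr": [0, 0, 10.05], "fingers": 0.7}, {"slide": [0, 0, 0], "dr": [0, 0, 10.05], "fingers": 0.7}, {"slide": [0, 0, 0], "dr": [0, 0, 10.05], "fingers": 0.7}, {"slide": [0, 0, 0], "dr": [0, 0, 10.05], "fingers": 0.7}]'

```text
clock: 23.95
position: [576.0, 59.5, 228.4]
tool_rot: [-3.138, -0.136, 0.008]
contact_force: [-0.3, 0.4, -0.2]
gripper_width: 0.699
```

>>> jog_arm --targets '[{"slide": [-11.9, -57.6, 0], "dr": [0, 0, 0], "fingers": 0.7}, {"slide": [-11.9, -57.6, 0], "dr": [0, 0, 0], "fingers": 0.7}, {"slide": [-11.9, -57.6, 0], "dr": [0, 0, 0], "fingers": 0.7}, {"slide": [-11.9, -57.6, 0], "dr": [0, 0, 0], "fingers": 0.7}, {"slide": [-11.9, -57.6, 0], "dr": [0, 0, 0], "fingers": 0.7}, {"slide": [-11.9, -57.6, 0], "dr": [0, 0, 0], "fingers": 0.7}, {"slide": [0, 0, 50], "dr": [0, 0, 0], "fingers": 0.7}, {"slide": [0, 0, 50], "dr": [0, 0, 0], "fingers": 0.7}, {"slide": [0, 0, 0], "dr": [0, 0, 0], "fingers": 0.7}, {"slide": [0, 0, 0], "dr": [0, 0, 0], "fingers": 0.7}]'

```text
clock: 25.2
position: [474.5, 397.0, 131.8]
tool_rot: [-3.138, -0.145, -0.0]
contact_force: [0.6, 0.5, 0.6]
gripper_width: 0.696
```

```bash
cat > chk.py <<'E'
import sys
from h import *
f=grab('wrist'); np.save('pics/d.npy',f,allow_pickle=True)
st=ctrl.read_state();M=R.from_rotvec(st['tool_rot']).as_matrix();p=st['position']
print(st['clock'],p.round(1),'yaw',np.degrees(np.arctan2(M[1,0],M[0,0])).round(2),'w',st['gripper_width'].round(3))
if len(sys.argv)>1:
    m=(f['color'].min(2)>150).astype(np.uint8); n,l,s,c=cv2.connectedComponentsWithStats(m)
    for k in range(1,n):
        q=ray(f,*c[k],15)
        if s[k][4]>150: print(c[k].round(),s[k][2:].tolist(),q.round(1),'tool shift',(M.T@(q-p)).round(1))
E
python3 chk.py d
```

```text
Traceback (most recent call last):
  File "chk.py", line 5, in <module>
    print(st['clock'],p.round(1),'yaw',np.degrees(np.arctan2(M[1,0],M[0,0])).round(2),'w',st['gripper_width'].round(3))
                                                                                          ^^^^^^^^^^^^^^^^^^^^^^^^^
AttributeError: 'float' object has no attribute 'round'
```

```bash
sed -i "s/st\['gripper_width'\].round(3)/round(st['gripper_width'],3)/" chk.py; python3 chk.py d
```

```text
25.3 [475.7 397.7 134.1] yaw 5.28 w 0.699
[290.   9.] [44, 22, 744] [606.9 385.   15. ] tool shift [129.   24.9 119.6]
[242.  88.] [41, 44, 1425] [549.7 415.2  15. ] tool shift [ 74.8 -10.4 119.4]
[108. 167.] [71, 172, 5185] [477.4 518.9  15. ] tool shift [  12.4 -120.4  119.4]
[257. 184.] [37, 36, 1029] [474.7 396.3  15. ] tool shift [ -1.6   1.5 119.1]
[244. 301.] [81, 38, 1800] [362.4 398.   15. ] tool shift [-113.2  -10.5  118.7]
```

>>> jog_arm --targets '[{"slide": [-1, 1.2, 45], "dr": [0, 0, 0], "fingers": 0.7}, {"slide": [0, 0, 40], "dr": [0, 0, 0], "fingers": 0.7}, {"slide": [0, 0, 18], "dr": [0, 0, 0], "fingers": 0.7}, {"slide": [0, 0, 0], "dr": [0, 0, 0], "fingers": 0.7}, {"slide": [0, 0, 0], "dr": [0, 0, 0], "fingers": 0.7}]'

```text
clock: 25.92
position: [474.9, 396.7, 30.8]
tool_rot: [-3.136, -0.145, -0.005]
contact_force: [0.0, 0.9, 0.8]
gripper_width: 0.702
```

>>> jog_arm --targets '[{"slide": [0, 0, 5.5], "dr": [0, 0, 0], "fingers": 0.7}, {"slide": [0, 0, 0], "dr": [0, 0, 0], "fingers": 0.2}, {"slide": [0, 0, 0], "dr": [0, 0, 0], "fingers": 0.2}, {"slide": [0, 0, 0], "dr": [0, 0, 0], "fingers": 0.2}, {"slide": [0, 0, 0], "dr": [0, 0, 0], "fingers": 0.2}, {"slide": [0, 0, -15], "dr": [0, 0, 0], "fingers": 0.2}, {"slide": [0, 0, -45], "dr": [0, 0, 0], "fingers": 0.2}, {"slide": [0, 0, -50], "dr": [0, 0, 0], "fingers": 0.2}, {"slide": [0, 0, -50], "dr": [0, 0, 0], "fingers": 0.2}, {"slide": [0, 0, 0], "dr": [0, 0, 0], "fingers": 0.2}]' --newtons 30

```text
clock: 27.18
position: [476.0, 397.5, 190.1]
tool_rot: [-3.132, -0.145, -0.016]
contact_force: [0.6, -0.8, -1.0]
gripper_width: 0.353
```

>>> jog_arm --targets '[{"slide": [4.1, 49.1, 0], "dr": [0, 0, 0], "fingers": 0.2}, {"slide": [4.1, 49.1, 0], "dr": [0, 0, 0], "fingers": 0.2}, {"slide": [4.1, 49.1, 0], "dr": [0, 0, 0], "fingers": 0.2}, {"slide": [4.1, 49.1, 0], "dr": [0, 0, 0], "fingers": 0.2}, {"slide": [4.1, 49.1, 0], "dr": [0, 0, 0], "fingers": 0.2}, {"slide": [0, 0, 45], "dr": [0, 0, 0], "fingers": 0.2}, {"slide": [0, 0, 40], "dr": [0, 0, 0], "fingers": 0.2}, {"slide": [0, 0, 0], "dr": [0, 0, 0], "fingers": 0.2}, {"slide": [0, 0, 0], "dr": [0, 0, 0], "fingers": 0.2}]'

```text
clock: 28.3
position: [516.9, 153.3, 98.9]
tool_rot: [-3.138, -0.146, -0.002]
contact_force: [0.5, 0.3, -0.5]
gripper_width: 0.356
```

```bash
python3 chk.py; python3 -c "
import numpy as np,cv2;f=np.load('pics/d.npy',allow_pickle=True).item();cv2.imwrite('pics/d1.png',f['color'][:,:,::-1])"
```

```text
28.35 [517.6 153.5  99.8] yaw 5.33 w 0.356
```

View pics/d1.png

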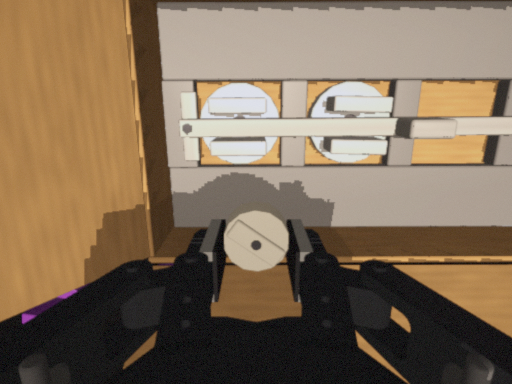

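Image: disc held level at (256,240) above the near ledge; strip seated through both hubs. Lower it.

>>> jog_arm --targets '[{"slide": [0, 0, 25], "dr": [0, 0, 0], "fingers": 0.2}, {"slide": [0, 0, 20], "dr": [0, 0, 0], "fingers": 0.2}, {"slide": [0, 0, 6], "dr": [0, 0, 0], "fingers": 0.2}, {"slide": [0, 0, 0], "dr": [0, 0, 0], "fingers": 0.2}, {"slide": [0, 0, 0], "dr": [0, 0, 0], "fingers": 0.2}]'

```text
clock: 28.98
position: [517.5, 153.4, 48.4]
tool_rot: [-3.138, -0.146, -0.004]
contact_force: [-0.4, 0.1, -0.6]
gripper_width: 0.353
```

>>> jog_arm --targets '[{"slide": [0, 0, 4], "dr": [0, 0, 0], "fingers": 0.2}, {"slide": [0, 0, 3], "dr": [0, 0, 0], "fingers": 0.2}, {"slide": [0, 0, 0], "dr": [0, 0, 0], "fingers": 0.2}, {"slide": [0, 0, 0], "dr": [0, 0, 0], "fingers": 0.2}]'

```text
clock: 29.48
position: [516.3, 153.1, 39.7]
tool_rot: [3.138, 0.145, -0.0]
contact_force: [-0.1, -0.5, -0.4]
gripper_width: 0.357
```

>>> jog_arm --targets '[{"slide": [0, 0, 0], "dr": [0, 0, 0], "fingers": 0.55}, {"slide": [0, 0, 0], "dr": [0, 0, 0], "fingers": 0.55}, {"slide": [0, 0, 0], "dr": [0, 0, 0], "fingers": 0.55}, {"slide": [0, 0, -20], "dr": [0, 0, 0], "fingers": 0.55}, {"slide": [0, 0, -50], "dr": [0, 0, 0], "fingers": 0.55}, {"slide": [0, 0, -60], "dr": [0, 0, 0], "fingers": 0.55}, {"slide": [0, 0, -30], "dr": [0, 0, 0], "fingers": 0.7}, {"slide": [0, 0, 0], "dr": [0, 0, 0], "fingers": 0.7}, {"slide": [0, 0, 0], "dr": [0, 0, 0], "fingers": 0.7}]'

```text
clock: 30.6
position: [515.7, 153.1, 198.4]
tool_rot: [3.138, 0.145, -0.003]
contact_force: [-0.9, 0.9, -0.2]
gripper_width: 0.701
```

```bash
python3 chk.py d
```

```text
30.65 [515.3 153.  197.6] yaw 5.31 w 0.699
[16. 40.] [34, 37, 944] [614.5 386.3  15. ] tool shift [ 121.  -223.3  182.1]
[350.  61.] [321, 48, 14532] [625.8  73.5  15. ] tool shift [103.3  89.3 182.3]
[358.  97.] [18, 25, 383] [593.5  60.5  15. ] tool shift [ 70.   99.3 182.4]
[329. 145.] [317, 101, 17966] [545.   81.4  15. ] tool shift [ 23.6  74.  182.5]
[434.  97.] [19, 23, 352] [600.8 -13.6  15. ] tool shift [ 70.4 173.7 182.4]
[443. 119.] [157, 52, 2531] [581.3 -27.8  15. ] tool shift [ 49.7 186.1 182.5]
[  4. 111.] [11, 29, 231] [548.1 405.8  15. ] tool shift [  56.7 -248.8  182.4]
[355. 134.] [17, 20, 289] [558.2  57.1  15. ] tool shift [ 34.5  99.4 182.5]
[ 22. 278.] [55, 37, 972] [360.2 408.1  15. ] tool shift [-130.2 -268.4  183. ]
```

>>> jog_arm --targets '[{"slide": [11.5, -51.7, 0], "dr": [0, 0, 0], "fingers": 0.7}, {"slide": [11.5, -51.7, 0], "dr": [0, 0, 0], "fingers": 0.7}, {"slide": [11.5, -51.7, 0], "dr": [0, 0, 0], "fingers": 0.7}, {"slide": [11.5, -51.7, 0], "dr": [0, 0, 0], "fingers": 0.7}, {"slide": [11.5, -51.7, 0], "dr": [0, 0, 0], "fingers": 0.7}, {"slide": [0, 0, 50], "dr": [0, 0, 0], "fingers": 0.7}, {"slide": [0, 0, 50], "dr": [0, 0, 0], "fingers": 0.7}, {"slide": [0, 0, 50], "dr": [0, 0, 0], "fingers": 0.7}, {"slide": [0, 0, 14], "dr": [0, 0, 0], "fingers": 0.7}, {"slide": [0, 0, 0], "dr": [0, 0, 0], "fingers": 0.7}]'

```text
clock: 31.9
position: [548.8, 415.2, 34.1]
tool_rot: [3.137, 0.145, -0.005]
contact_force: [0.3, 0.0, 0.5]
gripper_width: 0.701
```

>>> jog_arm --targets '[{"slide": [0, 0, 0], "dr": [0, 0, 0], "fingers": 0.7}, {"slide": [0, 0, 0], "dr": [0, 0, 0], "fingers": 0.7}]'

```text
clock: 32.15
position: [551.3, 416.8, 38.8]
tool_rot: [-3.136, -0.145, -0.006]
contact_force: [0.9, 0.2, -0.1]
gripper_width: 0.701
```

>>> jog_arm --targets '[{"slide": [0, 0, 6], "dr": [0, 0, 0], "fingers": 0.7}, {"slide": [0, 0, 4], "dr": [0, 0, 0], "fingers": 0.7}, {"slide": [0, 0, 0], "dr": [0, 0, 0], "fingers": 0.7}, {"slide": [0, 0, 0], "dr": [0, 0, 0], "fingers": 0.7}, {"slide": [0, 0, 0], "dr": [0, 0, 0], "fingers": 0.7}]'

```text
clock: 32.78
position: [549.9, 415.9, 25.9]
tool_rot: [-3.138, -0.145, -0.0]
contact_force: [-0.0, 0.1, -0.1]
gripper_width: 0.702
```

>>> jog_arm --targets '[{"slide": [0, 0, 0], "dr": [0, 0, 0], "fingers": 0.2}, {"slide": [0, 0, 0], "dr": [0, 0, 0], "fingers": 0.2}, {"slide": [0, 0, 0], "dr": [0, 0, 0], "fingers": 0.2}, {"slide": [0, 0, 0], "dr": [0, 0, 0], "fingers": 0.2}, {"slide": [0, 0, -15], "dr": [0, 0, 0], "fingers": 0.2}, {"slide": [0, 0, -45], "dr": [0, 0, 0], "fingers": 0.2}, {"slide": [0, 0, -50], "dr": [0, 0, 0], "fingers": 0.2}, {"slide": [0, 0, -50], "dr": [0, 0, 0], "fingers": 0.2}, {"slide": [0, 0, 0], "dr": [0, 0, 0], "fingers": 0.2}]'

```text
clock: 33.9
position: [552.5, 417.6, 193.9]
tool_rot: [-3.132, -0.145, -0.017]
contact_force: [0.3, -0.2, -0.1]
gripper_width: 0.352
```

>>> jog_arm --targets '[{"slide": [-9.3, 54.6, 0], "dr": [0, 0, 0], "fingers": 0.2}, {"slide": [-9.3, 54.6, 0], "dr": [0, 0, 0], "fingers": 0.2}, {"slide": [-9.3, 54.6, 0], "dr": [0, 0, 0], "fingers": 0.2}, {"slide": [-9.3, 54.6, 0], "dr": [0, 0, 0], "fingers": 0.2}, {"slide": [-9.3, 54.6, 0], "dr": [0, 0, 0], "fingers": 0.2}, {"slide": [-9.3, 54.6, 0], "dr": [0, 0, 0], "fingers": 0.2}, {"slide": [0, 0, 45], "dr": [0, 0, 0], "fingers": 0.2}, {"slide": [0, 0, 40], "dr": [0, 0, 0], "fingers": 0.2}, {"slide": [0, 0, 0], "dr": [0, 0, 0], "fingers": 0.2}, {"slide": [0, 0, 0], "dr": [0, 0, 0], "fingers": 0.2}]'

```text
clock: 35.15
position: [525.1, 84.7, 101.9]
tool_rot: [3.138, 0.146, 0.002]
contact_force: [0.4, -0.0, 0.2]
gripper_width: 0.354
```

>>> jog_arm --targets '[{"slide": [0, 0, 0], "dr": [0, 0, 0], "fingers": 0.2}, {"slide": [0, 0, 0], "dr": [0, 0, 0], "fingers": 0.2}]'

```text
clock: 35.4
position: [525.6, 84.7, 102.6]
tool_rot: [3.138, 0.146, 0.005]
contact_force: [-0.1, -0.3, -0.3]
gripper_width: 0.354
```

>>> jog_arm --targets '[{"slide": [-1, 0, 25], "dr": [0, 0, 0], "fingers": 0.2}, {"slide": [0, 0, 20], "dr": [0, 0, 0], "fingers": 0.2}, {"slide": [0, 0, 8], "dr": [0, 0, 0], "fingers": 0.2}, {"slide": [0, 0, 3], "dr": [0, 0, 0], "fingers": 0.2}, {"slide": [0, 0, 0], "dr": [0, 0, 0], "fingers": 0.2}, {"slide": [0, 0, 0], "dr": [0, 0, 0], "fingers": 0.2}, {"slide": [0, 0, 0], "dr": [0, 0, 0], "fingers": 0.2}, {"slide": [0, 0, 0], "dr": [0, 0, 0], "fingers": 0.2}]'

```text
clock: 36.4
position: [523.7, 84.4, 45.1]
tool_rot: [3.138, 0.146, 0.001]
contact_force: [0.1, -0.1, 0.1]
gripper_width: 0.349
```

>>> jog_arm --targets '[{"slide": [0, 0, 4], "dr": [0, 0, 0], "fingers": 0.2}, {"slide": [0, 0, 0], "dr": [0, 0, 0], "fingers": 0.2}, {"slide": [0, 0, 0], "dr": [0, 0, 0], "fingers": 0.2}, {"slide": [0, 0, 0], "dr": [0, 0, 0], "fingers": 0.55}, {"slide": [0, 0, 0], "dr": [0, 0, 0], "fingers": 0.55}, {"slide": [0, 0, 0], "dr": [0, 0, 0], "fingers": 0.55}, {"slide": [0, 0, -20], "dr": [0, 0, 0], "fingers": 0.55}, {"slide": [0, 0, -55], "dr": [0, 0, 0], "fingers": 0.55}, {"slide": [0, 0, -60], "dr": [0, 0, 0], "fingers": 0.7}, {"slide": [0, 0, -20], "dr": [0, 0, 0], "fingers": 0.7}]'

```text
clock: 37.65
position: [525.7, 84.5, 200.8]
tool_rot: [3.138, 0.146, 0.012]
contact_force: [0.7, -0.3, 0.6]
gripper_width: 0.699
```

>>> jog_arm --targets '[{"slide": [19.6, -48.8, 0], "dr": [0, 0, 0], "fingers": 0.7}, {"slide": [19.6, -48.8, 0], "dr": [0, 0, 0], "fingers": 0.7}, {"slide": [19.6, -48.8, 0], "dr": [0, 0, 0], "fingers": 0.7}, {"slide": [19.6, -48.8, 0], "dr": [0, 0, 0], "fingers": 0.7}, {"slide": [19.6, -48.8, 0], "dr": [0, 0, 0], "fingers": 0.7}, {"slide": [19.6, -48.8, 0], "dr": [0, 0, 0], "fingers": 0.7}, {"slide": [0, 0, 40], "dr": [0, 0, 0], "fingers": 0.7}, {"slide": [0, 0, 40], "dr": [0, 0, 0], "fingers": 0.7}, {"slide": [0, 0, 0], "dr": [0, 0, 0], "fingers": 0.7}, {"slide": [0, 0, 0], "dr": [0, 0, 0], "fingers": 0.7}]'

```text
clock: 38.9
position: [613.9, 386.9, 116.6]
tool_rot: [-3.138, -0.145, -0.001]
contact_force: [-0.0, -0.3, -0.2]
gripper_width: 0.698
```

```bash
python3 chk.py d
```

```text
38.95 [614.6 387.2 118. ] yaw 5.3 w 0.699
[ 17. 175.] [48, 324, 10640] [607.4 570.   15. ] tool shift [   9.4 -182.6  103.3]
[282.  48.] [64, 100, 1041] [716.  378.6  15. ] tool shift [ 99.9  18.1 103.3]
[423.  16.] [21, 32, 255] [744.5 286.2  15. ] tool shift [119.8 112.7 103.3]
[474.  12.] [74, 28, 1407] [750.1 253.1  15. ] tool shift [122.3 146.1 103.2]
[480.  33.] [66, 14, 348] [738.1 245.3  15. ] tool shift [109.5 152.8 103.2]
[257. 187.] [42, 44, 1459] [615.7 385.7  15. ] tool shift [  0.7   1.7 103. ]
[500. 249.] [25, 112, 341] [581.4 183.   15. ] tool shift [-52.2 200.4 102.7]
[172. 245.] [32, 46, 543] [559.9 450.9  15. ] tool shift [-48.8 -68.4 103. ]
[340. 245.] [33, 46, 549] [573.  314.1  15. ] tool shift [-48.5  69.1 102.8]
[ 71. 258.] [29, 47, 511] [540.3 533.8  15. ] tool shift [ -60.8 -152.8  103. ]
[507. 299.] [13, 62, 427] [536.  162.4  15. ] tool shift [-99.3 216.6 102.5]
[108. 361.] [34, 52, 1083] [437.7 506.7  15. ] tool shift [-165.4 -135.2  102.7]
[413. 378.] [21, 10, 151] [444.3 223.7  15. ] tool shift [-185.   147.2  102.3]
```

Disc 1 is centred at (257,187). Descend to 25.

>>> jog_arm --targets '[{"slide": [1, 1.5, 40], "dr": [0, 0, 0], "fingers": 0.7}, {"slide": [0, 0, 30], "dr": [0, 0, 0], "fingers": 0.7}, {"slide": [0, 0, 18], "dr": [0, 0, 0], "fingers": 0.7}, {"slide": [0, 0, 0], "dr": [0, 0, 0], "fingers": 0.7}, {"slide": [0, 0, 0], "dr": [0, 0, 0], "fingers": 0.7}, {"slide": [0, 0, 0], "dr": [0, 0, 0], "fingers": 0.7}, {"slide": [0, 0, 0], "dr": [0, 0, 0], "fingers": 0.7}]'

```text
clock: 39.83
position: [615.3, 385.8, 29.1]
tool_rot: [-3.137, -0.146, -0.003]
contact_force: [0.1, -1.0, 0.8]
gripper_width: 0.699
```

>>> jog_arm --targets '[{"slide": [0, 0, 4], "dr": [0, 0, 0], "fingers": 0.7}, {"slide": [0, 0, 0], "dr": [0, 0, 0], "fingers": 0.2}, {"slide": [0, 0, 0], "dr": [0, 0, 0], "fingers": 0.2}, {"slide": [0, 0, 0], "dr": [0, 0, 0], "fingers": 0.2}, {"slide": [0, 0, 0], "dr": [0, 0, 0], "fingers": 0.2}, {"slide": [0, 0, -15], "dr": [0, 0, 0], "fingers": 0.2}, {"slide": [0, 0, -45], "dr": [0, 0, 0], "fingers": 0.2}, {"slide": [0, 0, -50], "dr": [0, 0, 0], "fingers": 0.2}, {"slide": [0, 0, -50], "dr": [0, 0, 0], "fingers": 0.2}]'

```text
clock: 40.95
position: [614.7, 385.5, 186.7]
tool_rot: [-3.138, -0.146, -0.002]
contact_force: [1.0, 0.4, -1.1]
gripper_width: 0.356
```

>>> jog_arm --targets '[{"slide": [-16.9, 51.7, 0], "dr": [0, 0, 0], "fingers": 0.2}, {"slide": [-16.9, 51.7, 0], "dr": [0, 0, 0], "fingers": 0.2}, {"slide": [-16.9, 51.7, 0], "dr": [0, 0, 0], "fingers": 0.2}, {"slide": [-16.9, 51.7, 0], "dr": [0, 0, 0], "fingers": 0.2}, {"slide": [-16.9, 51.7, 0], "dr": [0, 0, 0], "fingers": 0.2}, {"slide": [-16.9, 51.7, 0], "dr": [0, 0, 0], "fingers": 0.2}, {"slide": [-16.9, 51.7, 0], "dr": [0, 0, 0], "fingers": 0.2}, {"slide": [0, 0, 45], "dr": [0, 0, 0], "fingers": 0.2}, {"slide": [0, 0, 40], "dr": [0, 0, 0], "fingers": 0.2}, {"slide": [0, 0, 0], "dr": [0, 0, 0], "fingers": 0.2}]'

```text
clock: 42.2
position: [527.8, 14.2, 96.3]
tool_rot: [-3.137, -0.145, 0.01]
contact_force: [-0.1, -0.4, -0.5]
gripper_width: 0.35
```

>>> jog_arm --targets '[{"slide": [0, 0, 0], "dr": [0, 0, 0], "fingers": 0.2}, {"slide": [0, 0, 0], "dr": [0, 0, 0], "fingers": 0.2}, {"slide": [0, 0, 0], "dr": [0, 0, 0], "fingers": 0.2}]'

```text
clock: 42.58
position: [531.5, 14.2, 100.6]
tool_rot: [3.138, 0.146, 0.005]
contact_force: [0.9, 0.5, 0.6]
gripper_width: 0.358
```

>>> jog_arm --targets '[{"slide": [0, 0, 25], "dr": [0, 0, 0], "fingers": 0.2}, {"slide": [0, 0, 20], "dr": [0, 0, 0], "fingers": 0.2}, {"slide": [0, 0, 8], "dr": [0, 0, 0], "fingers": 0.2}, {"slide": [0, 0, 3], "dr": [0, 0, 0], "fingers": 0.2}, {"slide": [0, 0, 0], "dr": [0, 0, 0], "fingers": 0.2}, {"slide": [0, 0, 0], "dr": [0, 0, 0], "fingers": 0.2}, {"slide": [0, 0, 0], "dr": [0, 0, 0], "fingers": 0.2}, {"slide": [0, 0, 0], "dr": [0, 0, 0], "fingers": 0.2}]'

```text
clock: 43.58
position: [530.5, 14.1, 43.1]
tool_rot: [3.138, 0.146, 0.001]
contact_force: [0.1, -0.4, -0.0]
gripper_width: 0.359
```

>>> jog_arm --targets '[{"slide": [0, 0, 2], "dr": [0, 0, 0], "fingers": 0.2}, {"slide": [0, 0, 0], "dr": [0, 0, 0], "fingers": 0.2}, {"slide": [0, 0, 0], "dr": [0, 0, 0], "fingers": 0.55}, {"slide": [0, 0, 0], "dr": [0, 0, 0], "fingers": 0.55}, {"slide": [0, 0, 0], "dr": [0, 0, 0], "fingers": 0.55}, {"slide": [0, 0, -20], "dr": [0, 0, 0], "fingers": 0.55}, {"slide": [0, 0, -50], "dr": [0, 0, 0], "fingers": 0.55}, {"slide": [0, 0, -60], "dr": [0, 0, 0], "fingers": 0}, {"slide": [0, 0, -60], "dr": [0, 0, 0], "fingers": 0}, {"slide": [0, -30, -50], "dr": [0, 0, 0], "fingers": 0}]'

```text
clock: 44.82
position: [527.9, 43.2, 283.8]
tool_rot: [3.138, 0.141, 0.004]
contact_force: [-0.3, 0.4, -0.4]
gripper_width: -0.002
```

>>> jog_arm --targets '[{"slide": [0, 0, -60], "dr": [0, 0, 0], "fingers": 0}, {"slide": [0, 0, -60], "dr": [0, 0, 0], "fingers": 0}, {"slide": [0, 0, 0], "dr": [0, 0, 0], "fingers": 0}, {"slide": [0, 0, 0], "dr": [0, 0, 0], "fingers": 0}]'

```text
clock: 45.32
position: [527.5, 44.0, 400.4]
tool_rot: [-3.138, -0.145, 0.0]
contact_force: [0.4, 0.1, -1.2]
gripper_width: -0.001
```

```bash
python3 chk.py; python3 -c "
import numpy as np,cv2;f=np.load('pics/d.npy',allow_pickle=True).item();cv2.imwrite('pics/d2.png',cv2.resize(f['color'][:,:,::-1],(800,600),interpolation=cv2.INTER_CUBIC))
from h import *
grab('side','side3.png')"
```

```text
45.375 [527.1  44.  399. ] yaw 5.3 w 0.0
```

View pics/d2.png

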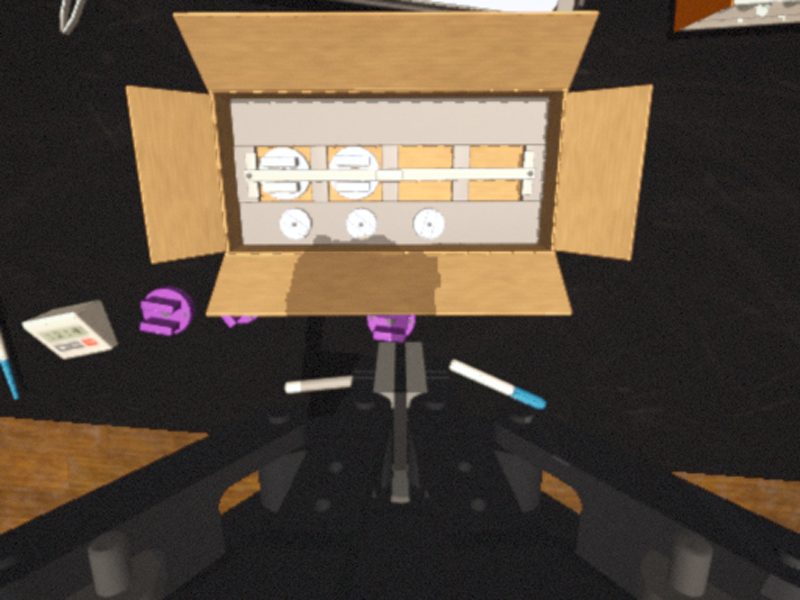

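Image: all three discs flat on the near ledge at (294,224), (361,223), (429,224); strip home from (248,174) to (530,174). Now the right end flap, closed fingers, jaws along the hinge.

>>> jog_arm --targets '[{"slide": [0, 0, 0], "dr": [0, 0, -10], "fingers": 0}, {"slide": [0, 0, 0], "dr": [0, 0, -10], "fingers": 0}, {"slide": [0, 0, 0], "dr": [0, 0, -10], "fingers": 0}, {"slide": [0, 0, 0], "dr": [0, 0, -10], "fingers": 0}, {"slide": [0, 0, 0], "dr": [0, 0, -10], "fingers": 0}, {"slide": [0, 0, 0], "dr": [0, 0, -10], "fingers": 0}, {"slide": [0, 0, 0], "dr": [0, 0, -10], "fingers": 0}, {"slide": [0, 0, 0], "dr": [0, 0, -10], "fingers": 0}, {"slide": [0, 0, 0], "dr": [0, 0, -10], "fingers": 0}]'

```text
clock: 46.55
position: [527.0, 44.0, 398.2]
tool_rot: [-2.107, -2.326, 0.004]
contact_force: [0.1, -0.0, -0.2]
gripper_width: -0.001
```

>>> jog_arm --targets '[{"slide": [-58.6, 12.8, 0], "dr": [0, 0, 0], "fingers": 0}, {"slide": [-58.6, 12.8, 0], "dr": [0, 0, 0], "fingers": 0}, {"slide": [-58.6, 12.8, 0], "dr": [0, 0, 0], "fingers": 0}, {"slide": [-58.6, 12.8, 0], "dr": [0, 0, 0], "fingers": 0}, {"slide": [0, 0, 60], "dr": [0, 0, 0], "fingers": 0}, {"slide": [0, 0, 60], "dr": [0, 0, 0], "fingers": 0}, {"slide": [0, 0, 60], "dr": [0, 0, 0], "fingers": 0}, {"slide": [0, 0, 60], "dr": [0, 0, 0], "fingers": 0}, {"slide": [0, 0, 50], "dr": [0, 0, 0], "fingers": 0}, {"slide": [0, 0, 0], "dr": [0, 0, 0], "fingers": 0}]'

```text
clock: 47.8
position: [595.3, -182.5, 103.2]
tool_rot: [-2.107, -2.312, 0.007]
contact_force: [-0.4, 0.5, -0.3]
gripper_width: 0.0
```

>>> jog_arm --targets '[{"slide": [0, 0, 0], "dr": [0, 0, 0], "fingers": 0}, {"slide": [0, 0, 0], "dr": [0, 0, 0], "fingers": 0}, {"slide": [0, 0, 0], "dr": [0, 0, 0], "fingers": 0}]'

```text
clock: 48.18
position: [601.6, -185.2, 113.5]
tool_rot: [2.113, 2.319, 0.002]
contact_force: [0.5, -0.5, 0.7]
gripper_width: -0.001
```

>>> jog_arm --targets '[{"slide": [0, 0, 12], "dr": [0, 0, 0], "fingers": 0}, {"slide": [0, 0, 9], "dr": [0, 0, 0], "fingers": 0}, {"slide": [0, 0, 0], "dr": [0, 0, 0], "fingers": 0}, {"slide": [0, 0, 0], "dr": [0, 0, 0], "fingers": 0}, {"slide": [0, 0, 0], "dr": [0, 0, 0], "fingers": 0}]'

```text
clock: 48.8
position: [600.5, -184.8, 90.2]
tool_rot: [2.116, 2.321, 0.0]
contact_force: [0.0, -0.3, 0.9]
gripper_width: -0.006
```

>>> jog_arm --targets '[{"slide": [16, 0, 0], "dr": [0, 0, 0], "fingers": 0}, {"slide": [16, 0, 0], "dr": [0, 0, 0], "fingers": 0}, {"slide": [16, 0, 0], "dr": [0, 0, 0], "fingers": 0}, {"slide": [16, 0, 0], "dr": [0, 0, 0], "fingers": 0}, {"slide": [16, 0, 0], "dr": [0, 0, 0], "fingers": 0}]'

```text
clock: 49.42
position: [592.8, -104.4, 89.8]
tool_rot: [2.114, 2.321, -0.002]
contact_force: [1.1, -5.5, 0.8]
gripper_width: -0.001
```

>>> jog_arm --targets '[{"slide": [16, 0, 0], "dr": [0, 0, 0], "fingers": 0}, {"slide": [16, 0, 0], "dr": [0, 0, 0], "fingers": 0}, {"slide": [16, 0, 0], "dr": [0, 0, 0], "fingers": 0}, {"slide": [16, 0, 0], "dr": [0, 0, 0], "fingers": 0}, {"slide": [0, 0, 0], "dr": [0, 0, 0], "fingers": 0}, {"slide": [0, 0, 0], "dr": [0, 0, 0], "fingers": 0}, {"slide": [0, 0, 0], "dr": [0, 0, 0], "fingers": 0}]'

```text
clock: 50.3
position: [586.9, -41.7, 89.7]
tool_rot: [-2.117, -2.321, 0.0]
contact_force: [-0.8, -0.1, 0.0]
gripper_width: 0.002
```

>>> jog_arm --targets '[{"slide": [3, 0, 3], "dr": [0, 0, 0], "fingers": 0}, {"slide": [0, 0, 2], "dr": [0, 0, 0], "fingers": 0}, {"slide": [0, 0, 2], "dr": [0, 0, 0], "fingers": 0}, {"slide": [0, 0, 0], "dr": [0, 0, 0], "fingers": 0}, {"slide": [0, 0, 0], "dr": [0, 0, 0], "fingers": 0}]'

```text
clock: 50.92
position: [586.4, -38.3, 82.6]
tool_rot: [-2.116, -2.322, 0.001]
contact_force: [1.3, 0.2, -0.3]
gripper_width: 0.001
```

```bash
python3 chk.py; python3 -c "
from h import *
f=grab('side');g=grab('scene')
cv2.imwrite('pics/fl.png',np.hstack([cv2.resize(f['color'][130:270,180:300,::-1],(400,467)),cv2.resize(g['color'][130:265,155:295,::-1],(400,467))]))"
```

```text
50.975 [586.5 -38.3  82.7] yaw 95.31 w 0.0
```

View pics/fl.png

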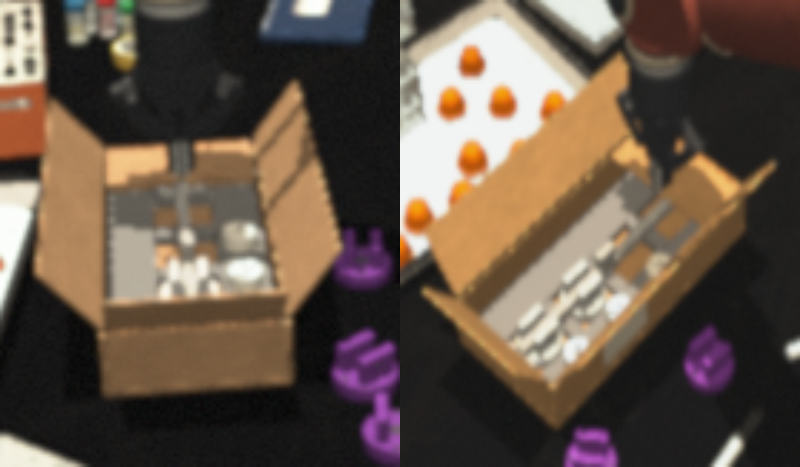

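```bash
python3 -c "
import numpy as np,cv2;f=np.load('pics/d.npy',allow_pickle=True).item();cv2.imwrite('pics/d4.png',f['color'][:,:,::-1])"
```

```text
(no output)
```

View pics/d4.png

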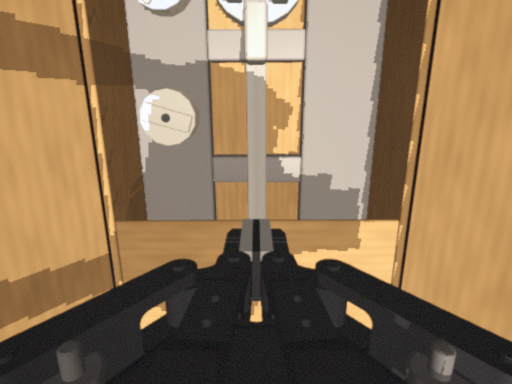

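Image: the right flap lies over the end, its edge at row 220. Press slightly, then lift and go to the left flap.

>>> jog_arm --targets '[{"slide": [0, 0, 2], "dr": [0, 0, 0], "fingers": 0}, {"slide": [0, 0, 1], "dr": [0, 0, 0], "fingers": 0}, {"slide": [0, 0, 0], "dr": [0, 0, 0], "fingers": 0}, {"slide": [0, 0, 0], "dr": [0, 0, 0], "fingers": 0}, {"slide": [0, 0, 0], "dr": [0, 0, 0], "fingers": 0}]'

```text
clock: 51.7
position: [587.0, -38.3, 82.2]
tool_rot: [-2.116, -2.322, 0.0]
contact_force: [-5.8, 1.7, 12.1]
gripper_width: -0.0
```

```bash
python3 chk.py; python3 -c "
from h import *
f=np.load('pics/d.npy',allow_pickle=True).item(); R5=np.load('carton.npz')['R'];t=np.array([577.3,59.1])
for a in (0,.05,.1,.15,.2):
    y=-162+72*np.cos(a); q=R5@[-50,y]+t; print(a,proj(f,(*q,63.5+72*np.sin(a))).round(1))
g=f['color'].astype(int); print([(r,g[r,170].tolist()) for r in range(200,240,3)])"
```

```text
51.75 [586.9 -38.3  82.2] yaw 95.32 w -0.001
0 [157.2 220.5]
0.05 [155.  223.4]
0.1 [152.6 226.8]
0.15 [150.2 230.7]
0.2 [147.8 235.1]
[(200, [138, 128, 118]), (203, [137, 126, 118]), (206, [139, 127, 118]), (209, [137, 125, 116]), (212, [138, 127, 118]), (215, [138, 126, 117]), (218, [138, 128, 117]), (221, [145, 107, 66]), (224, [169, 128, 78]), (227, [172, 128, 78]), (230, [172, 130, 78]), (233, [171, 129, 77]), (236, [172, 130, 81]), (239, [167, 125, 77])]
```

>>> jog_arm --targets '[{"slide": [0, 0, -55], "dr": [0, 0, 0], "fingers": 0}, {"slide": [0, 0, -55], "dr": [0, 0, 0], "fingers": 0}, {"slide": [57.2, 0, 0], "dr": [0, 0, 0], "fingers": 0}, {"slide": [57.2, 0, 0], "dr": [0, 0, 0], "fingers": 0}, {"slide": [57.2, 0, 0], "dr": [0, 0, 0], "fingers": 0}, {"slide": [57.2, 0, 0], "dr": [0, 0, 0], "fingers": 0}, {"slide": [57.2, 0, 0], "dr": [0, 0, 0], "fingers": 0}, {"slide": [57.2, 0, 0], "dr": [0, 0, 0], "fingers": 0}, {"slide": [0, 0, 50], "dr": [0, 0, 0], "fingers": 0}, {"slide": [0, 0, 35], "dr": [0, 0, 0], "fingers": 0}]'

```text
clock: 53.0
position: [553.9, 304.3, 102.9]
tool_rot: [-2.114, -2.324, 0.002]
contact_force: [-0.5, 1.6, -0.9]
gripper_width: -0.003
```

>>> jog_arm --targets '[{"slide": [0, 0, 0], "dr": [0, 0, 0], "fingers": 0}, {"slide": [0, 0, 0], "dr": [0, 0, 0], "fingers": 0}, {"slide": [0, 0, 0], "dr": [0, 0, 0], "fingers": 0}, {"slide": [0, 0, 0], "dr": [0, 0, 0], "fingers": 0}]'

```text
clock: 53.5
position: [556.0, 303.7, 106.8]
tool_rot: [2.116, 2.321, 0.005]
contact_force: [-0.3, -1.3, 0.7]
gripper_width: 0.003
```

>>> jog_arm --targets '[{"slide": [0, 0, 10], "dr": [0, 0, 0], "fingers": 0}, {"slide": [0, 0, 6], "dr": [0, 0, 0], "fingers": 0}, {"slide": [0, 0, 0], "dr": [0, 0, 0], "fingers": 0}, {"slide": [0, 0, 0], "dr": [0, 0, 0], "fingers": 0}, {"slide": [0, 0, 0], "dr": [0, 0, 0], "fingers": 0}]'

```text
clock: 54.12
position: [555.1, 303.6, 89.1]
tool_rot: [2.116, 2.322, 0.001]
contact_force: [0.3, 0.2, 0.9]
gripper_width: 0.004
```

>>> jog_arm --targets '[{"slide": [-16, 0, 0], "dr": [0, 0, 0], "fingers": 0}, {"slide": [-16, 0, 0], "dr": [0, 0, 0], "fingers": 0}, {"slide": [-16, 0, 0], "dr": [0, 0, 0], "fingers": 0}, {"slide": [-16, 0, 0], "dr": [0, 0, 0], "fingers": 0}, {"slide": [-16, 0, 0], "dr": [0, 0, 0], "fingers": 0}]'

```text
clock: 54.75
position: [562.8, 223.6, 89.4]
tool_rot: [-2.117, -2.32, -0.005]
contact_force: [-0.2, 5.5, 0.2]
gripper_width: 0.001
```

>>> jog_arm --targets '[{"slide": [-16, 0, 0], "dr": [0, 0, 0], "fingers": 0}, {"slide": [-16, 0, 0], "dr": [0, 0, 0], "fingers": 0}, {"slide": [-16, 0, 0], "dr": [0, 0, 0], "fingers": 0}, {"slide": [-18, 0, 0], "dr": [0, 0, 0], "fingers": 0}, {"slide": [0, 0, 0], "dr": [0, 0, 0], "fingers": 0}, {"slide": [0, 0, 0], "dr": [0, 0, 0], "fingers": 0}, {"slide": [0, 0, 0], "dr": [0, 0, 0], "fingers": 0}]'

```text
clock: 55.62
position: [568.2, 158.5, 88.7]
tool_rot: [-2.115, -2.322, 0.0]
contact_force: [-1.0, -0.6, 0.4]
gripper_width: 0.002
```

>>> jog_arm --targets '[{"slide": [-2, 0, 3], "dr": [0, 0, 0], "fingers": 0}, {"slide": [0, 0, 3], "dr": [0, 0, 0], "fingers": 0}, {"slide": [0, 0, 2], "dr": [0, 0, 0], "fingers": 0}, {"slide": [0, 0, 0], "dr": [0, 0, 0], "fingers": 0}, {"slide": [0, 0, 0], "dr": [0, 0, 0], "fingers": 0}, {"slide": [0, 0, 0], "dr": [0, 0, 0], "fingers": 0}]'

```text
clock: 56.38
position: [568.8, 156.3, 82.3]
tool_rot: [2.116, 2.322, -0.0]
contact_force: [-3.2, -1.1, 8.0]
gripper_width: 0.003
```

>>> jog_arm --targets '[{"slide": [0, 0, -55], "dr": [0, 0, 0], "fingers": 0}, {"slide": [0, 0, -55], "dr": [0, 0, 0], "fingers": 0}, {"slide": [-50, 0, -35], "dr": [0, 0, 0], "fingers": 0}, {"slide": [-50, 0, -35], "dr": [0, 0, 0], "fingers": 0}, {"slide": [0, 0, 0], "dr": [0, 0, 10], "fingers": 0}, {"slide": [0, 0, 0], "dr": [0, 0, 10], "fingers": 0}, {"slide": [0, 0, 0], "dr": [0, 0, 10], "fingers": 0}, {"slide": [0, 0, 0], "dr": [0, 0, 10], "fingers": 0}, {"slide": [0, 0, 0], "dr": [0, 0, 10], "fingers": 0}, {"slide": [0, 0, 0], "dr": [0, 0, 10], "fingers": 0}]'

```text
clock: 57.62
position: [577.6, 56.6, 260.3]
tool_rot: [-2.996, -0.944, 0.001]
contact_force: [0.7, -0.3, -0.6]
gripper_width: -0.002
```

>>> jog_arm --targets '[{"slide": [0, 0, -30], "dr": [0, 0, 10], "fingers": 0}, {"slide": [0, 0, -40], "dr": [0, 0, 10], "fingers": 0}, {"slide": [0, 0, -40], "dr": [0, 0, 10], "fingers": 0}, {"slide": [0, 0, 0], "dr": [0, 0, 0], "fingers": 0}, {"slide": [0, 0, 0], "dr": [0, 0, 0], "fingers": 0}, {"slide": [0, 0, 0], "dr": [0, 0, 0], "fingers": 0}]'

```text
clock: 58.38
position: [577.2, 56.6, 368.6]
tool_rot: [-3.138, -0.146, 0.005]
contact_force: [-0.3, 0.0, -0.7]
gripper_width: 0.001
```

```bash
python3 chk.py; python3 -c "
from h import *
f=np.load('pics/d.npy',allow_pickle=True).item();cv2.imwrite('pics/d5.png',f['color'][:,:,::-1])
R5=np.load('carton.npz')['R'];t=np.array([577.3,59.1])
for s in(1,-1):
  for a in (2.1,2.2,2.3,2.4,2.5,2.6,2.7):
    q=R5@[s*(76-72*np.cos(a)),0]+t; print(s,a,proj(f,(*q,66+72*np.sin(a))).round(1))"
```

```text
58.425 [577.3  56.6 368.7] yaw 5.33 w -0.001
1 2.1 [253.9  56.8]
1 2.2 [253.9  51.5]
1 2.3 [253.9  46.8]
1 2.4 [253.9  42.7]
1 2.5 [254.   39.3]
1 2.6 [254.   36.5]
1 2.7 [254.1  34.5]
-1 2.1 [253.8 240.6]
-1 2.2 [253.8 243.4]
-1 2.3 [253.8 245.6]
-1 2.4 [253.8 247.3]
-1 2.5 [253.9 248.5]
-1 2.6 [253.9 249.1]
-1 2.7 [253.9 249.1]
```

View pics/d5.png

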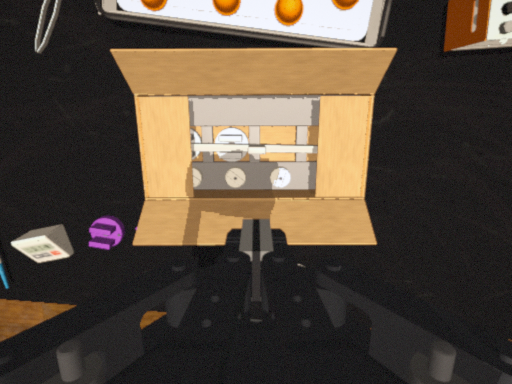

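Image: both end flaps lie flat, long flaps still up at about 2.25 rad, discs and strip in place. Now the far flap.

>>> jog_arm --targets '[{"slide": [49, -0.8, 0], "dr": [0, 0, 0], "fingers": 0}, {"slide": [49, -0.8, 0], "dr": [0, 0, 0], "fingers": 0}, {"slide": [49, -0.8, 0], "dr": [0, 0, 0], "fingers": 0}, {"slide": [0, 0, 55], "dr": [0, 0, 0], "fingers": 0}, {"slide": [0, 0, 55], "dr": [0, 0, 0], "fingers": 0}, {"slide": [0, 0, 55], "dr": [0, 0, 0], "fingers": 0}, {"slide": [0, 0, 55], "dr": [0, 0, 0], "fingers": 0}, {"slide": [0, 0, 40], "dr": [0, 0, 0], "fingers": 0}, {"slide": [0, 0, 0], "dr": [0, 0, 0], "fingers": 0}, {"slide": [0, 0, 0], "dr": [0, 0, 0], "fingers": 0}]'

```text
clock: 59.68
position: [724.8, 72.5, 112.4]
tool_rot: [3.138, 0.146, 0.003]
contact_force: [0.8, 0.3, -0.2]
gripper_width: 0.002
```

>>> jog_arm --targets '[{"slide": [0, 0, 0], "dr": [0, 0, 0], "fingers": 0}, {"slide": [0, 0, 0], "dr": [0, 0, 0], "fingers": 0}, {"slide": [0, 0, 0], "dr": [0, 0, 0], "fingers": 0}, {"slide": [0, 0, 0], "dr": [0, 0, 0], "fingers": 0}]'

```text
clock: 60.18
position: [724.0, 72.5, 111.2]
tool_rot: [-3.138, -0.145, -0.001]
contact_force: [-0.7, 0.2, -0.5]
gripper_width: -0.0
```

>>> jog_arm --targets '[{"slide": [0, 0, 10], "dr": [0, 0, 0], "fingers": 0}, {"slide": [0, 0, 8], "dr": [0, 0, 0], "fingers": 0}, {"slide": [0, 0, 0], "dr": [0, 0, 0], "fingers": 0}, {"slide": [0, 0, 0], "dr": [0, 0, 0], "fingers": 0}, {"slide": [0, 0, 0], "dr": [0, 0, 0], "fingers": 0}]'

```text
clock: 60.8
position: [724.3, 72.5, 93.2]
tool_rot: [3.138, 0.145, 0.001]
contact_force: [0.4, 0.6, -0.5]
gripper_width: -0.0
```

>>> jog_arm --targets '[{"slide": [-17, 0, 0], "dr": [0, 0, 0], "fingers": 0}, {"slide": [-17, 0, 0], "dr": [0, 0, 0], "fingers": 0}, {"slide": [-17, 0, 0], "dr": [0, 0, 0], "fingers": 0}, {"slide": [-17, 0, 0], "dr": [0, 0, 0], "fingers": 0}, {"slide": [-17, 0, 0], "dr": [0, 0, 0], "fingers": 0}]'

```text
clock: 61.42
position: [640.9, 64.6, 94.9]
tool_rot: [3.138, 0.145, 0.009]
contact_force: [2.0, 0.0, 1.7]
gripper_width: 0.0
```

>>> jog_arm --targets '[{"slide": [-17, 0, 0], "dr": [0, 0, 0], "fingers": 0}, {"slide": [-17, 0, 0], "dr": [0, 0, 0], "fingers": 0}, {"slide": [-17, 0, 0], "dr": [0, 0, 0], "fingers": 0}, {"slide": [0, 0, 0], "dr": [0, 0, 0], "fingers": 0}, {"slide": [0, 0, 0], "dr": [0, 0, 0], "fingers": 0}, {"slide": [0, 0, 0], "dr": [0, 0, 0], "fingers": 0}]'

```text
clock: 62.18
position: [589.3, 59.9, 93.0]
tool_rot: [3.138, 0.146, 0.001]
contact_force: [-0.1, -0.6, -0.4]
gripper_width: 0.003
```

Press down (top of flap at about TCP 86).

>>> jog_arm --targets '[{"slide": [-2, 0, 3], "dr": [0, 0, 0], "fingers": 0}, {"slide": [0, 0, 3], "dr": [0, 0, 0], "fingers": 0}, {"slide": [0, 0, 2], "dr": [0, 0, 0], "fingers": 0}, {"slide": [0, 0, 0], "dr": [0, 0, 0], "fingers": 0}, {"slide": [0, 0, 0], "dr": [0, 0, 0], "fingers": 0}, {"slide": [0, 0, 0], "dr": [0, 0, 0], "fingers": 0}]'

```text
clock: 62.92
position: [586.7, 59.7, 86.4]
tool_rot: [3.138, 0.146, -0.001]
contact_force: [-5.3, -0.0, 9.8]
gripper_width: -0.002
```

>>> jog_arm --targets '[{"slide": [0, 0, -55], "dr": [0, 0, 0], "fingers": 0}, {"slide": [0, 0, -55], "dr": [0, 0, 0], "fingers": 0}, {"slide": [-52, 0, 0], "dr": [0, 0, 0], "fingers": 0}, {"slide": [-52, 0, 0], "dr": [0, 0, 0], "fingers": 0}, {"slide": [-53, 0, 0], "dr": [0, 0, 0], "fingers": 0}, {"slide": [0, 0, 50], "dr": [0, 0, 0], "fingers": 0}, {"slide": [0, 0, 35], "dr": [0, 0, 0], "fingers": 0}, {"slide": [0, 0, 0], "dr": [0, 0, 0], "fingers": 0}, {"slide": [0, 0, 0], "dr": [0, 0, 0], "fingers": 0}]'

```text
clock: 64.05
position: [431.1, 45.2, 111.0]
tool_rot: [3.138, 0.146, 0.002]
contact_force: [-0.2, -0.8, 1.2]
gripper_width: -0.002
```

>>> jog_arm --targets '[{"slide": [0, 0, 0], "dr": [0, 0, 0], "fingers": 0}, {"slide": [0, 0, 0], "dr": [0, 0, 0], "fingers": 0}, {"slide": [0, 0, 0], "dr": [0, 0, 0], "fingers": 0}, {"slide": [0, 0, 0], "dr": [0, 0, 0], "fingers": 0}]'

```text
clock: 64.55
position: [430.3, 45.2, 110.0]
tool_rot: [3.138, 0.146, 0.0]
contact_force: [-0.5, -0.3, -0.3]
gripper_width: 0.002
```

>>> jog_arm --targets '[{"slide": [0, 0, 10], "dr": [0, 0, 0], "fingers": 0}, {"slide": [0, 0, 7], "dr": [0, 0, 0], "fingers": 0}, {"slide": [0, 0, 0], "dr": [0, 0, 0], "fingers": 0}, {"slide": [0, 0, 0], "dr": [0, 0, 0], "fingers": 0}, {"slide": [0, 0, 0], "dr": [0, 0, 0], "fingers": 0}]'

```text
clock: 65.18
position: [430.5, 45.2, 93.1]
tool_rot: [3.138, 0.145, 0.001]
contact_force: [0.5, -0.3, -0.2]
gripper_width: -0.001
```

>>> jog_arm --targets '[{"slide": [17, 0, 0], "dr": [0, 0, 0], "fingers": 0}, {"slide": [17, 0, 0], "dr": [0, 0, 0], "fingers": 0}, {"slide": [17, 0, 0], "dr": [0, 0, 0], "fingers": 0}, {"slide": [17, 0, 0], "dr": [0, 0, 0], "fingers": 0}, {"slide": [17, 0, 0], "dr": [0, 0, 0], "fingers": 0}]'

```text
clock: 65.8
position: [514.4, 53.1, 92.5]
tool_rot: [3.138, 0.146, -0.005]
contact_force: [-0.8, 0.3, 1.1]
gripper_width: -0.0
```

>>> jog_arm --targets '[{"slide": [17, 0, 0], "dr": [0, 0, 0], "fingers": 0}, {"slide": [17, 0, 0], "dr": [0, 0, 0], "fingers": 0}, {"slide": [17, 0, 0], "dr": [0, 0, 0], "fingers": 0}, {"slide": [0, 0, 0], "dr": [0, 0, 0], "fingers": 0}, {"slide": [0, 0, 0], "dr": [0, 0, 0], "fingers": 0}, {"slide": [0, 0, 0], "dr": [0, 0, 0], "fingers": 0}]'

```text
clock: 66.55
position: [565.1, 57.8, 92.8]
tool_rot: [3.138, 0.145, -0.0]
contact_force: [0.5, 0.6, 0.7]
gripper_width: 0.002
```

>>> jog_arm --targets '[{"slide": [1, 0, 3], "dr": [0, 0, 0], "fingers": 0}, {"slide": [0, 0, 3], "dr": [0, 0, 0], "fingers": 0}, {"slide": [0, 0, 2], "dr": [0, 0, 0], "fingers": 0}, {"slide": [0, 0, 0], "dr": [0, 0, 0], "fingers": 0}, {"slide": [0, 0, 0], "dr": [0, 0, 0], "fingers": 0}, {"slide": [0, 0, 0], "dr": [0, 0, 0], "fingers": 0}]'

```text
clock: 67.3
position: [566.6, 57.9, 86.4]
tool_rot: [3.138, 0.146, -0.002]
contact_force: [-6.0, 0.3, 9.8]
gripper_width: 0.006
```

>>> jog_arm --targets '[{"slide": [0, 0, -55], "dr": [0, 0, 0], "fingers": 0}, {"slide": [0, 0, -55], "dr": [0, 0, 0], "fingers": 0}, {"slide": [0, 0, -60], "dr": [0, 0, 0], "fingers": 0}, {"slide": [0, 0, -60], "dr": [0, 0, 0], "fingers": 0}, {"slide": [0, 0, -60], "dr": [0, 0, 0], "fingers": 0}, {"slide": [0, 0, 0], "dr": [0, 0, 0], "fingers": 0}, {"slide": [0, 0, 0], "dr": [0, 0, 0], "fingers": 0}, {"slide": [0, 0, 0], "dr": [0, 0, 0], "fingers": 0}]'

```text
clock: 68.3
position: [565.9, 57.9, 372.0]
tool_rot: [-3.138, -0.145, 0.007]
contact_force: [-0.2, -0.5, 0.4]
gripper_width: 0.0
```

```bash
python3 chk.py; python3 -c "
from h import *
f=np.load('pics/d.npy',allow_pickle=True).item();g=grab('side')
a=cv2.resize(f['color'][:260,:,::-1],(512,260));b=cv2.resize(g['color'][130:270,150:320,::-1],(316,260))
cv2.imwrite('pics/d6.png',np.hstack([a[:,56:],b]))
R5=np.load('carton.npz')['R'];t=np.array([577.3,59.1])
for s in(1,-1):
  for y in(-160,160):
    for a in (0,.15): q=R5@[s*(76-72*np.cos(a)),y]+t; print(s,y,a,proj(f,(*q,67.5+72*np.sin(a))).round(1)-[56,0])"
```

```text
68.35 [566.   57.9 372.1] yaw 5.31 w 0.003
1 -160 0 [313.7 137.4]
1 -160 0.15 [316.6 137.7]
1 160 0 [ 86.1 137. ]
1 160 0.15 [ 83.2 137.3]
-1 -160 0 [313.1 143.1]
-1 -160 0.15 [315.8 144.7]
-1 160 0 [ 86.7 142.6]
-1 160 0.15 [ 83.9 144.3]
```

View pics/d6.png

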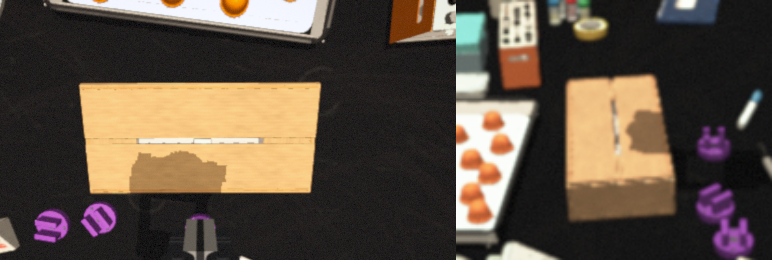

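Carton fully closed. All four flaps are flat, with the gap line at rows 137–143 as predicted for angle 0, and the strip shows straight through the gap at (138–263,140). Robot is clear, so I hand it in.

```bash
python3 -c "
from bench import ctrl
print(ctrl.finish_job())"
```

```text
the job is handed in; nothing more can be done
None
```

The job is handed in at about 68 s of robot time; no verdict is reported. Both hubs present (cells 1 and 2; cells 3 and 4 were empty) were turned until their slots lay along the row. The strip was then lowered home through the slots and let go. All three discs went flat on the near ledge. The two end flaps were folded first, then the far and near long flaps, and each was pressed flat.

**Last checks:**
- **Flaps:** each one stopped the fingertips at flat height with 8–12 N of push-back. In the final picture the gap between the long flaps lies where the calculation puts it for fully shut.
- **Strip:** the tool height at release matched home. Later pictures show it straight along the row, and a strip of steel is visible through the gap in the closed carton.
- **Discs and hubs:** last seen in place just before the long flaps were closed. They are hidden by the closed carton, so I could not check them again.

**What disagreed:** the first strip alignment from a high view was about 2–3 mm off. A closer look at lower height showed this, and I corrected it before lowering. Measured tool positions also wandered by up to about 10 mm (mostly in height) while settling after fast moves, so I let the arm settle before the fine moves.

I viewed 16 pictures, two over the budget of 14. I saw no sign of the strip being knocked or the grip slackening.

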